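# Tip an equipment enclosure onto its back in the assembly cradle

### The arm

A 7-joint arm with a two-finger parallel gripper is mounted at the origin on the work surface. World frame = base frame: x ahead of the robot, y to its left, z up, the work surface at z = 0. Lengths are in mm, angles in rad, forces in N, time in s.
With the tool pointing down it reaches from about 400 to 875 mm from the base axis. Payload 4.4 kg.
Tool frame: the origin (TCP) lies on the centre line of the jaws, within the pads' length; the fingertips stand 14 mm ahead of it and the grasp point (between the pads) lies 5 mm behind it; z points along the fingers, x is the direction in which the jaws open and shut, and the axes are right-handed (so a half turn about z gives the same grasp; the last joint's range is limited). The gripper opens to 85 mm and grips with 20 to 120 N. Pads are 22 mm wide; open, the fingers measure 114 mm over their backs; the gripper's body (76 mm by 85 mm) begins 54 mm behind the grasp point. The pads swing forward as they close: fully open they stand 13 mm farther back than shut.
Start: joints at [-1.315, 0.628, 0.038, 1.517, -0.027, 0.996, -0.02], TCP at [205.555, 616.656, 245.313] pointing down, gripper open.
Joint ranges: [-3.06, 3.06], [-0.37, 2.12], [-1.25, 1.32], [0.18, 2.47], [-1.1, 4.24], [0.23, 1.98], [-2.94, 2.94]. Speed limits (rad/s): [2.57, 2.57, 3.14, 3.14, 3.14, 3.14, 3.14].

### API

Orientations are given as [roll, pitch, yaw] about the fixed x, y, z axes, in that order (R = Rz(yaw) Ry(pitch) Rx(roll)).
In Python, from cell import ctrl gives the robot as it stands.
- The arm moves only by the tool send_rows, never from a script. Its argument "commands" is a list of rows, each a list of 5 numbers: the finger opening in mm, from 0 to 85.4, then the shift along the tool's x, y, z in mm, then the turn about the tool's z in degrees. In form: [[grip, x, y, z, roll], ...]. A call has 1 to 5 rows; each row is the pose to reach, as a shift and turn from the pose measured when the call began, along the tool's axes at that moment; what a row does not reach only later rows make up. A row lasts 1/10 s, in which the tool goes at most 50 mm and 8.59 degrees, less where a joint would pass 70% of its speed; a pose out of reach is approached as far as the arm can. A call with a gripper value outside its range is refused whole. The fingers move at their own pace and stop on an object; the grip force is fixed at half the most. Time passes only in rows, so rows that repeat a pose let the fingers close. It gives the time, the measured TCP pose, the force and the opening at its end, in the units of the state.
- ctrl.read_state(): the state, without advancing time (a new reading comes with each control period).
- ctrl.get_image(name): name is "side" or "top" or "wrist"; returns the picture (384x512x3 uint8, red, green, blue); there is no depth.
- ctrl.camera_params(name): a dict with "fx", "fy", "cx", "cy" (pixels), "k1" (the pictures are not rectified: a ray, as slopes to the right and down, at radius r is drawn at 1 + k1 r^2 times it, then the intrinsics apply), "cam_to_world" (4x4, takes a point from camera to world coordinates). Camera axes: x right, y down, z forward; pixel columns grow to the right and rows downward; lengths in mm; the calibration is good to about 2 mm. A picture is of the moment at which its call begins: read the wrist's pose just before it. camera_params takes no time and is no camera call; for the wrist camera it gives the pose at the moment of the call.
- ctrl.finish_job(): hands the job in, once; it reports no verdict.
The state is a dict: "clock": time; "qpos": joint angles; "qd": joint speeds; "tau": joint torques, N m; "eef_pos": TCP position; "tool_rot": TCP orientation; "force": force on the tool from outside, world axes, zero at the start; "torque": the same for the moment, N m; "width": finger opening in mm.
Only numpy, scipy, OpenCV 4.12 (cv2) and the standard library are available. Lean on these libraries where they do the work, as an engineer would, in place of code of your own. Each camera call takes 0.05 s, during which the arm holds its last target.

### The job

The grey equipment enclosure is standing on end on the bench; it is too bulky to grip, so lay it down in the carpeted assembly cradle by pushing, gently and without ramming it. Slide it up, still upright, until its base butts squarely against the open edge of the cradle board, in line with the cradle, then push its top over so that it tips onto its back between the side battens with the screwed cover facing up. Finish by sliding it fully home against the cradle's end-stop bar, wherever that is clamped, square, and leave the dome camera, the small carton and the screwdriver where they are.

Things in the scene. Friction and masses are not known exactly. Their poses are not given: they have to be found in the camera images.
- enclosure: light grey closed plastic box, 110 mm deep (x) by 140 wide (y) by 200 tall (z), 0.65 to 0.95 kg, evenly filled, too wide to grip any way. Starts standing on its plain end. Origin: centre of the plain end (underside at the start). z: along its length to the gland end. x: out of the cover, the face with a screw in each corner, which at the start faces away from the cradle, within 17 degrees
- enclosure_glandend (a point): centre of the enclosure's other end, 200 mm along its z from its origin, at the top at the start. Two black cable glands (22 mm diameter, 23 mm high, 44 mm apart) stick out of it. Axes as the enclosure
- enclosure_cover (a point): centre of the enclosure's cover face, 55 mm out along its x and 100 mm along its z. Axes as the enclosure
- cradle: carpeted board 15 mm thick, 290 mm long (x) by 204 wide (y), fixed to the bench. Origin: on the bench under the middle of its open edge; x: into the cradle along its length; z: up. Two wooden side battens, 20 mm wide, stand 22 mm above the carpet along its sides from x = 20 to 290 mm, with 164 mm between them. Friction on the carpet about 0.6
- cradle_edge (a point): middle of the top of the board's open edge, 15 mm over the bench: the stop for tipping. The bench before it is slick (friction about 0.25): away from the stop a push slides the enclosure. Butted to the edge it tips over it at about 3 N on its top, falls by itself past about 35 degrees, and lies with its plain end just outside the edge, short of the end stop
- endstop: fixed aluminium tracks on the battens, 41 mm over the bench. A wooden bar, 26 mm high from the carpet, is clamped to them across the whole width; its face is 205 to 245 mm from the open edge and is not reported: find it by touch. It passes under the glands. Origin (fixed, does not show where the bar is): on the carpet, middle line, 225 mm from the open edge. Axes as the cradle
- domecam: bystander: white dome camera with a black dome, 104 mm diameter, 66 mm high, origin at the centre of its underside
- carton: bystander: small closed cardboard carton, 100 x 75 x 60 mm, origin at the centre of its underside
- driver: bystander: black-handled screwdriver lying on the bench, 190 mm long, origin under its middle
Mind the look-alikes: they are no part of the job. What is meant by the enclosure is not orange, and is the smaller of those in its own colour.

How it is judged (in metres and radians):
On the way, in this order (a step that is already met when the one before it is completed fails the run):
1. the enclosure, upright, is felt to butt with its base squarely against the open edge of the cradle board, in line with the cradle (angle between enclosure's own z axis and vertical below 0.09 rad and angle between the x axis of enclosure and the x axis of cradle, either way round below 0.09 rad and x of enclosure in the frame of cradle between -0.057 and -0.045 m and y of enclosure in the frame of cradle between -0.014 and 0.014 m and contact force between enclosure and cradle above 0.8 N), for 0.05 s.
2. the enclosure lies flat on the carpet between the battens, cover up (angle between enclosure's own x axis and vertical below 0.06 rad and z of enclosure_cover in the frame of cradle below 0.13 m), for 0.2 s.
3. the enclosure, lying flat, is felt to bear against the end-stop bar (angle between enclosure's own x axis and vertical below 0.06 rad and contact force between enclosure and endstop above 1 N), for 0.1 s.
At the end, for the whole second after the job is handed in: The enclosure lies flat on its back on the carpet (cover up, level within 3 degrees), between the side battens, its length in line with the cradle within 3 degrees and its gland end home, still in contact with the end-stop bar; it is released and at rest (angle between enclosure's own x axis and vertical below 0.05 rad and z of enclosure_cover in the frame of cradle between 0.12 and 0.13 m and angle between the z axis of enclosure and the x axis of cradle, either way round below 0.05 rad and y of enclosure_glandend in the frame of cradle between -0.016 and 0.016 m and linear speed of enclosure below 0.02 m/s and angular speed of enclosure below 0.1 rad/s and contact force between the fingers and enclosure below 0.1 N and x of enclosure_glandend in the frame of cradle above 0.202 m and contact force between enclosure and endstop above 0.05 N); the robot touches nothing.
It fails at once if the enclosure is rammed or pressed with more than 40 N (contact force between any of the fingers, the arm and enclosure above 40 N).
It fails at once if the dome camera, the carton or the screwdriver is moved more than 30 mm (distance of any of domecam, carton, driver from where it was at the start of the episode above 0.03 m).
It also fails if it takes over 64 s, if anything falls off the work surface, if the arm or the gripper's body presses on something with over 40 N, if the wrist force passes 120 N, or if a joint passes its speed limit or range.

## Working session

There is one attempt and no reset: what is moved stays moved. The work goes in short steps, Python scripts to look and compute and a tool call to move; the robot and the scene stay as the last step left them, time stands still between calls to the robot, and variables do not carry over. Pictures are saved under pics/ and viewed, and the job is handed in when it is done.

Besides the shell and the picture viewer there is one more tool, called as name(argument=value, ...), one argument or row to a line, values as JSON. send_rows: Moves the arm, as the interface text tells. Its arguments: {"type":"object","properties":{"commands":{"type":"array"}},"required":["commands"]}

```bash
mkdir -p pics; ls
python3 - <<'E'
from cell import ctrl
import cv2
s=ctrl.read_state();print({k:s[k] for k in('clock','eef_pos','tool_rot','force','width')})
for n in('side','top'):
    im=ctrl.get_image(n);cv2.imwrite(f'pics/{n}0.png',im[:,:,::-1]);p=ctrl.camera_params(n);print(n,p)
E
```

```text
pics
{'clock': 0.0, 'eef_pos': array([205.35398582, 616.07617025, 244.4038428 ]), 'tool_rot': array([3.14156989e+00, 1.89108779e-03, 1.24898361e+00]), 'force': array([-0.45738836,  0.36098737,  0.35315389]), 'width': 85.3659339650183}
side {'fx': 471.5078239428085, 'fy': 471.5078239428085, 'cx': 249.93543660349772, 'cy': 193.85796721517102, 'k1': -0.19017270998663657, 'cam_to_world': array([[-7.15881885e-01,  6.57390511e-01, -2.35267600e-01,
         8.28190089e+02],
       [ 6.98159868e-01,  6.78432235e-01, -2.28697400e-01,
         2.88933054e+02],
       [ 9.26962374e-03, -3.27974722e-01, -9.44641019e-01,
         1.19936449e+03],
       [ 0.00000000e+00,  0.00000000e+00,  0.00000000e+00,
         1.00000000e+00]])}
top {'fx': 477.6655731399344, 'fy': 477.6655731399344, 'cx': 253.0755997259557, 'cy': 190.34819863529702, 'k1': -0.17382018972797866, 'cam_to_world': array([[ 3.02829048e-02, -9.74523525e-01,  2.22231510e-01,
         3.07046450e+02],
       [-9.99537969e-01, -3.01046055e-02,  4.19052601e-03,
         4.30582524e+01],
       [ 2.60642577e-03, -2.22255734e-01, -9.74984921e-01,
         1.37564061e+03],
       [ 0.00000000e+00,  0.00000000e+00,  0.00000000e+00,
         1.00000000e+00]])}
```

View pics/side0.png

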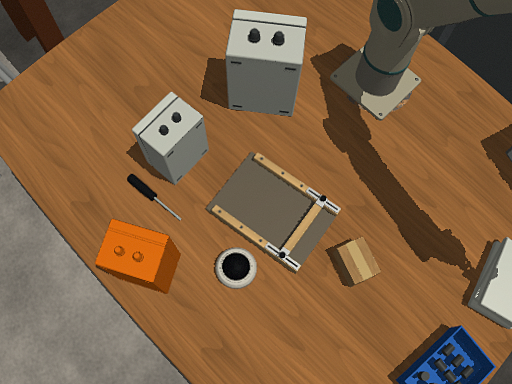

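View pics/top0.png

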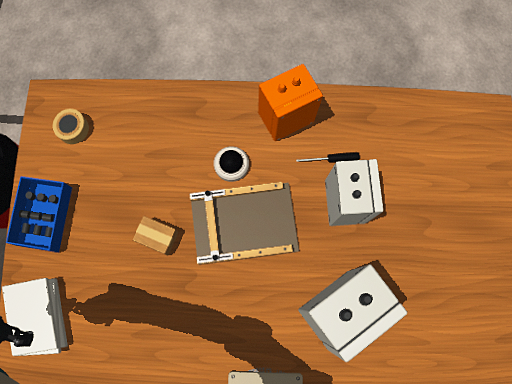

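The top view shows these grey or similar candidates:
- A: small grey, top (354,190), side (170,137).
- B: large grey, top (355,310), side (265,65).
- C: orange, top (290,100).
- D: white item, top (35,315).

I choose A: it is the smaller grey box and it stands before the open edge. I'll check it in a close crop.

```bash
cat > h.py <<'E'
import numpy as np, cv2, json
from cell import ctrl
P={}
def par(n):
    if n=='wrist': return ctrl.camera_params(n)
    if n not in P: P[n]=ctrl.camera_params(n)
    return P[n]
def ray(n,u,v,p=None):
    p=p or par(n)
    K=np.array([[p['fx'],0,p['cx']],[0,p['fy'],p['cy']],[0,0,1.]])
    q=cv2.undistortPoints(np.array([[[u,v]]],float),K,np.array([p['k1'],0,0,0.]))[0,0]
    T=p['cam_to_world']; d=T[:3,:3]@np.array([q[0],q[1],1.]); return T[:3,3],d/np.linalg.norm(d)
def onz(n,u,v,z,p=None):
    o,d=ray(n,u,v,p); return o+d*(z-o[2])/d[2]
def tri(a,b):
    o1,d1=ray(*a);o2,d2=ray(*b)
    t=np.linalg.lstsq(np.c_[d1,-d2],o2-o1,rcond=None)[0]
    x=o1+t[0]*d1;y=o2+t[1]*d2
    return (x+y)/2,np.linalg.norm(x-y)
def proj(n,X,p=None):
    p=p or par(n);T=p['cam_to_world'];c=T[:3,:3].T@(np.array(X,float)-T[:3,3]);s=c[:2]/c[2];s=s*(1+p['k1']*s@s)
    return np.array([p['fx']*s[0]+p['cx'],p['fy']*s[1]+p['cy']])
def crop(im,r,f,fn):
    x0,y0,x1,y1=r;c=cv2.resize(im[y0:y1,x0:x1],None,fx=f,fy=f,interpolation=cv2.INTER_CUBIC)
    cv2.imwrite(fn,c)
E
python3 - <<'E'
from h import *
s=cv2.imread('pics/side0.png');t=cv2.imread('pics/top0.png')
crop(s,(120,80,350,280),3,'pics/s0c.png');crop(t,(180,150,400,270),3.6,'pics/t0c.png')
print(proj('top',[205,616,245]),proj('side',[205,616,245]))
E
```

```text
[ 14.53099285 327.81190585] [542.68661403 248.93156193]
```

View pics/s0c.png

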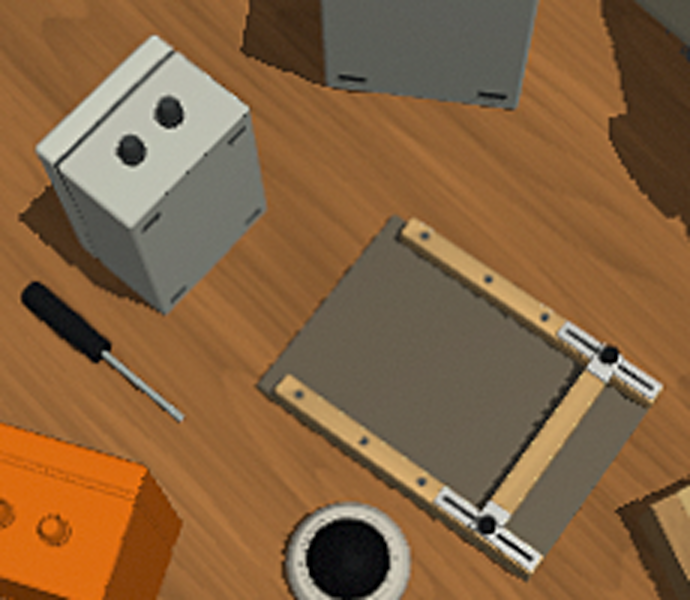

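View pics/t0c.png

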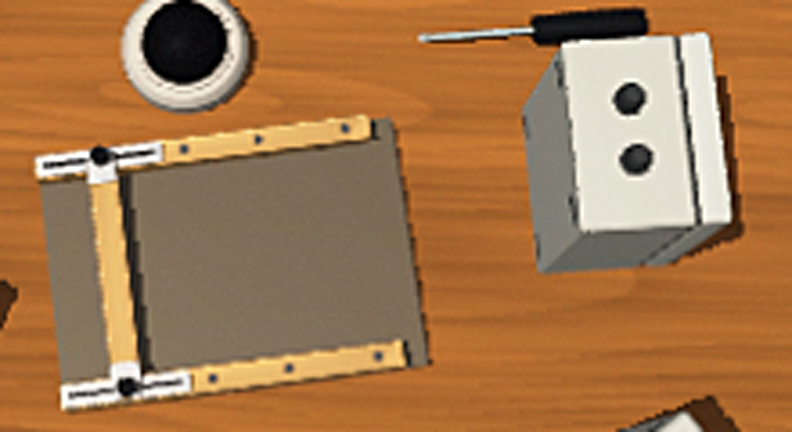

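The crops confirm A. It has a grey body, black glands and a cover seam on the side away from the cradle (top crop right edge x≈720), with the plain back facing the cradle. The open edge of the cradle runs (385,119)-(428,366) in the top crop.

Run:
```python
from h import *
np.set_printoptions(precision=1,suppress=True)
T=lambda x,y:('top',180+x/3.6-.36,150+y/3.6-.36)
S=lambda x,y:('side',120+x/3-.33,80+y/3-.33)
for nm,a,b in [('edgeL',T(385,119),S(262,385)),('edgeR',T(429,366),S(398,217)),
 ('e1 backfar',T(568,40),S(133,228)),('e2 coverfar',T(710,33),S(37,150)),('e3 covernear',T(732,222),S(155,37)),('e4 backnear',T(583,232),S(248,107)),('base backnear',T(541,272),S(266,208)),('base backfar',T(527,105),S(165,312)),
 ('bar face L', T(132,178),S(497,498)),('bar face R',T(140,368),S(578,362)),('dome',T(185,42),S(347,558))]:
    X,e=tri(a,b);z=15 if 'edge' in nm else 200 if nm[0]=='e' else 0 if 'base' in nm else 41 if 'bar' in nm else 66
    print(nm,X,'err',round(e,1),'top@z',onz(*a,z),'side@z',onz(*b,z))
for nm,a,b in [('drv handle',T(648,18),S(28,290)),('drv tip',T(420,38),S(183,418))]: print(nm,onz(*a,8),onz(*b,8))
for nm,a in [('carton',('top',157,236)),('carton',('side',355,261)),('big',('top',302,310)),('big',('top',375,265)),('big',('side',228,108)),('big',('side',293,115)),('orange',('top',278,139))]: print(nm,onz(*a,0))
```

```text
edgeL [642.5 -48.1  17. ] err 1.0 top@z [643.2 -48.7  15. ] side@z [642.  -48.3  15. ]
edgeR [442.4 -85.    8.2] err 5.5 top@z [443.  -86.9  15. ] side@z [443.5 -80.4  15. ]
e1 backfar [ 658.4 -163.8  197.9] err 7.8 top@z [ 659.9 -166.8  200. ] side@z [ 657.1 -159.1  200. ]
e2 coverfar [ 668.7 -269.7  196.2] err 4.8 top@z [ 669.  -270.8  200. ] side@z [ 668.3 -265.3  200. ]
e3 covernear [ 531.3 -283.4  192.3] err 3.2 top@z [ 530.7 -282.7  200. ] side@z [ 533.  -277.5  200. ]
e4 backnear [ 521.2 -176.6  197. ] err 0.2 top@z [ 520.7 -176.1  200. ] side@z [ 522.1 -175.1  200. ]
base backnear [ 521.9 -176.9    3.8] err 2.6 top@z [ 523.1 -178.7    0. ] side@z [ 520.3 -177.1    0. ]
base backfar [ 658.7 -163.8    9.8] err 5.2 top@z [ 662.6 -167.5    0. ] side@z [ 656.1 -165.1    0. ]
bar face L [577.3 161.2  47.5] err 19.0 top@z [582.4 153.   41. ] side@z [572.1 169.2  41. ]
bar face R [433.6 137.   39.6] err 6.7 top@z [432.1 139.9  41. ] side@z [435.6 134.2  41. ]
dome [697.1 116.6  35.4] err 1.8 top@z [688.6 114.2  66. ] side@z [700.2 122.   66. ]
drv handle [ 739.2 -269.3    8. ] [ 733.9 -266.4    8. ]
drv tip [715.1 -77.3   8. ] [711.5 -76.3   8. ]
carton [475.6 324.7   0. ]
carton [462.2 321.6   0. ]
big [277.7 -99.9   0. ]
big [ 409.6 -311.1    0. ]
big [ 391.4 -233.9    0. ]
big [272.3 -87.3   0. ]
orange [782.8 -21.8   0. ]
```

```bash
cat >> h.py <<'E'
from scipy.spatial.transform import Rotation as Ro
def go(x,y,z,yawdeg):
    s=ctrl.read_state();R=Ro.from_euler('xyz',s['tool_rot']).as_matrix()
    d=R.T@(np.array([x,y,z])-s['eef_pos']);yaw=np.degrees(s['tool_rot'][2])
    t=-((yawdeg-yaw+180)%360-180)
    print('shift',d.round(1),'turn',round(t,1),'| now',s['eef_pos'].round(1),'yaw',round(yaw,1),'t',round(s['clock'],2),'F',s['force'].round(2))
E
python3 -c "
from h import *
go(600,-130,380,-80)
for u,v in [(374,263),(342,361),(406,314),(300,309)]: print([onz('top',u,v,z).round(0) for z in (200,270,290)])
for u,v in [(234,11),(307,17),(303,62),(227,52)]: print([onz('side',u,v,z).round(0) for z in (200,270,290)])
"
```

```text
shift [-583.3  610.4 -134.5] turn 151.6 | now [205.4 616.2 244.5] yaw 71.6 t 0.1 F [ 0.17  0.97 -0.92]
[array([ 400., -257.,  200.]), array([ 394., -239.,  270.]), array([ 393., -234.,  290.])]
[array([ 161., -178.,  200.]), array([ 170., -165.,  270.]), array([ 173., -161.,  290.])]
[array([ 275., -337.,  200.]), array([ 277., -314.,  270.]), array([ 277., -308.,  290.])]
[array([284., -74., 200.]), array([286., -67., 270.]), array([286., -65., 290.])]
[array([ 247., -355.,  200.]), array([ 288., -310.,  270.]), array([ 299., -297.,  290.])]
[array([ 119., -206.,  200.]), array([ 169., -171.,  270.]), array([ 183., -161.,  290.])]
[array([ 235., -113.,  200.]), array([277., -85., 270.]), array([289., -77., 290.])]
[array([ 353., -269.,  200.]), array([ 387., -230.,  270.]), array([ 396., -218.,  290.])]
```

send_rows(
  commands=[
    [85,-60,60,-135,20],
    [85,-100,100,-135,30],
    [85,-150,150,-135,40],
    [85,-190,200,-135,50],
    [85,-230,245,-135,60],
  ],
)

```text
clock: 0.6
eef_pos: [303.7, 429.6, 359.5]
tool_rot: [3.141, 0.0, 0.493]
force: [0.8, -0.4, 0.1]
width: 85.0
```

```bash
python3 -c "
from h import *
go(600,-130,380,-80); print(ctrl.read_state()['qpos'])"
```

```text
shift [ -4.2 633.2 -20.3] turn 108.3 | now [303.7 429.6 359.5] yaw 28.3 t 0.6 F [ 0.78 -0.4   0.11]
[-1.20546633  0.34133716  0.27455662  1.70168737 -0.10116607  1.11265309
 -0.40766285]
```

send_rows(
  commands=[
    [85,0,50,-20,8],
    [85,0,100,-20,17],
    [85,0,150,-20,25],
    [85,0,200,-20,34],
    [85,0,250,-20,42],
  ],
)

```text
clock: 1.1
eef_pos: [419.9, 212.2, 379.6]
tool_rot: [-3.141, 0.0, -0.245]
force: [1.4, 0.9, -0.4]
width: 85.3
```

```bash
python3 -c "
from h import *
go(600,-130,380,-80); print(ctrl.read_state()['qpos'])"
```

```text
shift [257.7 288.3  -0.4] turn 66.0 | now [419.9 212.2 379.6] yaw -14.0 t 1.1 F [ 1.43  0.92 -0.38]
[-0.94260251  0.25001322  0.5342868   1.80314788 -0.14022154  1.12593359
 -0.60658306]
```

send_rows(
  commands=[
    [85,34,37,0,8],
    [85,67,75,0,17],
    [85,100,112,0,25],
    [85,134,150,0,34],
    [85,167,187,0,42],
  ],
)

```text
clock: 1.6
eef_pos: [535.8, -9.0, 379.5]
tool_rot: [-3.141, 0.001, -0.984]
force: [0.8, 0.6, -0.8]
width: 84.9
```

```bash
python3 -c "
from h import *
go(600,-130,380,-80); print(ctrl.read_state()['qpos'])"
```

```text
shift [136.3  13.6  -0.6] turn 23.6 | now [535.8  -9.  379.5] yaw -56.4 t 1.6 F [ 0.77  0.64 -0.78]
[-0.54498637  0.40972147  0.75937481  1.65092818 -0.29919178  1.2014039
 -0.70135733]
```

send_rows(
  commands=[
    [85,45,5,0,8],
    [85,90,10,0,16],
    [85,136,14,0,24],
    [85,136,14,0,24],
    [85,136,14,0,24],
  ],
)

```text
clock: 2.1
eef_pos: [599.1, -131.0, 378.4]
tool_rot: [3.14, 0.001, -1.404]
force: [-0.3, 0.9, -0.7]
width: 85.1
```

```bash
python3 -c "
from h import *
go(600,-130,380,-80); print(ctrl.read_state()['qpos'])
p=ctrl.camera_params('wrist');im=ctrl.get_image('wrist')[:,:,::-1];cv2.imwrite('pics/w1.png',im);np.save('w1.npy',p,allow_pickle=True)
cv2.imwrite('pics/s1.png',ctrl.get_image('side')[:,:,::-1]);print(p)"
```

```text
shift [-0.8 -1.  -1.6] turn -0.5 | now [ 599.1 -131.   378.4] yaw -80.5 t 2.1 F [-0.3   0.92 -0.71]
[-0.30297897  0.57597842  0.8375044   1.4431943  -0.43104075  1.31521983
 -0.84078855]
{'fx': 343.8230018015425, 'fy': 343.8230018015425, 'cx': 252.09949193485193, 'cy': 192.91294310630622, 'k1': -0.020516939797478886, 'cam_to_world': array([[ 1.65344126e-01, -9.38197770e-01, -3.04049772e-01,
         6.77441439e+02],
       [-9.86235603e-01, -1.57543532e-01, -5.01933393e-02,
        -1.18086926e+02],
       [-8.09796001e-04,  3.08163884e-01, -9.51332941e-01,
         5.07282928e+02],
       [ 0.00000000e+00,  0.00000000e+00,  0.00000000e+00,
         1.00000000e+00]])}
```

View pics/w1.png

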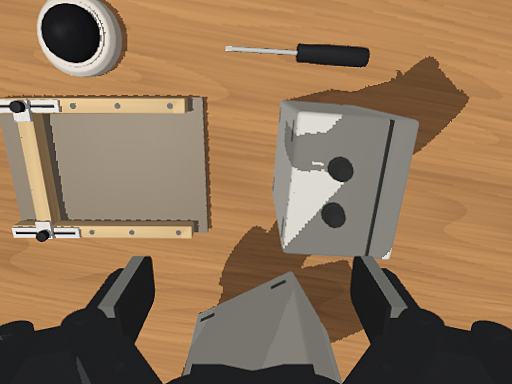

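View pics/s1.png

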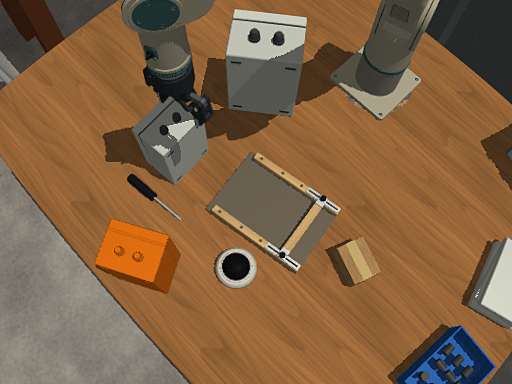

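The wrist view shows the cradle open edge at about (205,97)-(209,233) and the enclosure top centred near (335,185), with the glands at (340,169) and (333,215). I'll zoom in on it.

Run:
```python
from h import *
w=cv2.imread('pics/w1.png');crop(w,(190,80,430,270),3.2,'pics/w1c.png')
g=cv2.cvtColor(w,cv2.COLOR_BGR2GRAY)
```

```text
(no output)
```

View pics/w1c.png

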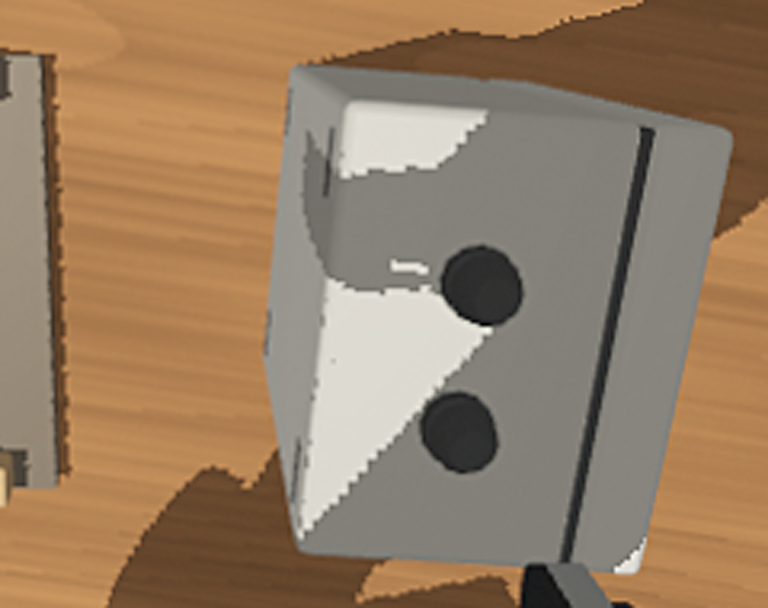

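Run:
```python
from h import *
np.set_printoptions(precision=1,suppress=True)
p=np.load('w1.npy',allow_pickle=True).item()
for n,x,y,z in [('edge far',44,56,15),('edge near',57,488,15),('bf',343,100,200),('cf',731,132,200),('cn',640,572,200),('bn',298,550,200),('base bf',293,68,0),('base bn',265,352,0)]:
    print(n,onz('wrist',190+x/3.2-.3,80+y/3.2-.3,z,p))
for n,u,v,z in [('bat far in, near end',185,112,37),('bat far track end',60,112,41),('bat near in end',192,228,37),('bat near in end2',80,227,37),('bar face 1',52,113,41),('bar face2',65,222,41)]:
    print(n,onz('wrist',u,v,z,p))
```

```text
edge far [646.2 -54.7  15. ]
edge near [444.9 -86.   15. ]
bf [ 659.9 -160.4  200. ]
cf [ 669.5 -268.   200. ]
cn [ 533.8 -282.2  200. ]
bn [ 523.8 -174.6  200. ]
base bf [ 658.5 -163.1    0. ]
base bn [ 525.7 -175.1    0. ]
bat far in, near end [624.5 -35.5  37. ]
bat far track end [597.9 128.9  41. ]
bat near in end [458.2 -63.8  37. ]
bat near in end2 [431.7 101.9  37. ]
bar face 1 [594.9 139.6  41. ]
bar face2 [438.2 122.2  41. ]
```

```bash
python3 -c "
from h import *
go(700,-212,300,-83)"
```

```text
shift [ 99.6 -85.2  78.6] turn 2.8 | now [ 599.2 -128.5  378.9] yaw -80.2 t 2.2 F [-0.1  -0.05  0.25]
```

send_rows(
  commands=[
    [60,35,-30,0,1],
    [60,70,-60,0,3],
    [60,100,-85,20,3],
    [60,100,-85,60,3],
    [60,100,-85,80,3],
  ],
)

```text
clock: 2.7
eef_pos: [699.4, -210.6, 294.9]
tool_rot: [3.137, 0.005, -1.451]
force: [-0.1, -0.4, -0.8]
width: 59.9
```

```bash
python3 -c "
from h import *
go(700,-212,155,-83);print(ctrl.read_state()['qpos'])"
```

```text
shift [  2.2  -1.  139.9] turn -0.1 | now [ 699.4 -210.6  294.9] yaw -83.1 t 2.7 F [-0.08 -0.36 -0.82]
[-0.08257994  0.82689373  0.76547669  1.19062464 -0.55406189  1.33374488
 -0.80847003]
```

send_rows(
  commands=[
    [60,0,0,50,0],
    [60,0,0,100,0],
    [60,1,0,140,0],
    [60,1,0,140,0],
  ],
)

```text
clock: 3.1
eef_pos: [695.3, -205.8, 148.1]
tool_rot: [3.127, 0.013, -1.449]
force: [-0.7, 0.8, 0.4]
width: 59.8
```

```bash
python3 -c "
from h import *
go(680,-212,155,-83)
cv2.imwrite('pics/s2.png',ctrl.get_image('side')[:,:,::-1]);cv2.imwrite('pics/t2.png',ctrl.get_image('top')[:,:,::-1])"
```

```text
shift [ 4.2 16.  -6.7] turn -0.0 | now [ 695.3 -205.8  148.1] yaw -83.0 t 3.1 F [-0.7   0.81  0.44]
```

View pics/t2.png

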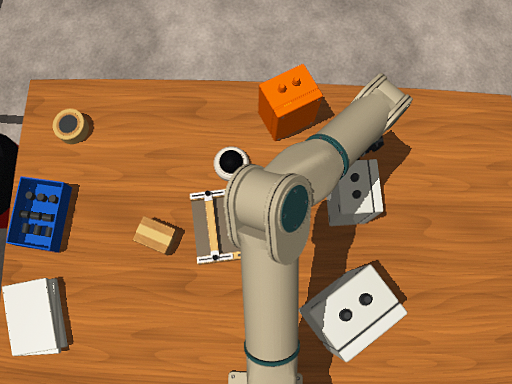

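View pics/s2.png

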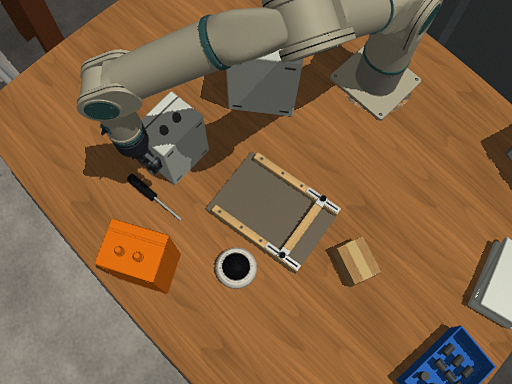

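```bash
python3 -c "
from h import *
go(684,-214,153,-84.2);go(665,-214,152,-82.5);go(650,-213,152,-80.8)"
```

```text
shift [ 2.6 15.8  2.9] turn 1.2 | now [ 699.3 -209.5  155.8] yaw -83.0 t 3.2 F [0.12 0.01 0.82]
shift [ 0.3 34.6  4. ] turn -0.5 | now [ 699.3 -209.5  155.8] yaw -83.0 t 3.2 F [0.12 0.01 0.82]
shift [-2.5 49.4  4. ] turn -2.2 | now [ 699.3 -209.5  155.8] yaw -83.0 t 3.2 F [0.12 0.01 0.82]
```

send_rows(
  commands=[
    [60,3,10,3,1],
    [60,3,16,3,1],
    [60,2,20,3,1],
    [60,2,23,3,1],
    [60,2,26,3,0],
  ],
)

```text
clock: 3.7
eef_pos: [675.1, -213.8, 154.0]
tool_rot: [3.141, 0.006, -1.447]
force: [2.8, 1.7, 0.7]
width: 59.8
```

```bash
python3 -c "
from h import *
go(650,-213,153,-80.8)"
```

```text
shift [-3.9 24.8  1.1] turn -2.1 | now [ 675.1 -213.8  154. ] yaw -82.9 t 3.7 F [2.84 1.65 0.74]
```

Contact was made at x≈676, as predicted. I'll keep pushing gently.

send_rows(
  commands=[
    [60,-1,4,1,0],
    [60,-1,8,1,-1],
    [60,-2,12,1,-1],
    [60,-3,16,1,-2],
    [60,-3,20,1,-2],
  ],
)

```text
clock: 4.2
eef_pos: [654.8, -213.1, 153.2]
tool_rot: [-3.142, 0.006, -1.411]
force: [4.4, 0.3, 1.5]
width: 59.9
```

send_rows(
  commands=[
    [60,0,3,0,0],
    [60,0,5,0,0],
    [60,0,7,0,0],
    [60,0,7,0,0],
  ],
)

```text
clock: 4.6
eef_pos: [647.5, -214.4, 153.1]
tool_rot: [3.141, 0.006, -1.412]
force: [2.1, -1.0, -0.7]
width: 59.6
```

```bash
python3 -c "
from h import *
go(650,-213,153,-80.8);go(700,-205,153,-80.8)"
```

```text
shift [-1.  -2.7  0.1] turn -0.1 | now [ 647.5 -214.4  153.1] yaw -80.9 t 4.6 F [ 2.09 -1.01 -0.73]
shift [ -0.9 -53.3   0.1] turn -0.1 | now [ 647.5 -214.4  153.1] yaw -80.9 t 4.6 F [ 2.09 -1.01 -0.73]
```

send_rows(
  commands=[
    [60,0,-15,0,0],
    [60,0,-45,0,0],
    [60,0,-50,-50,0],
    [60,0,-50,-100,0],
    [60,0,-50,-150,0],
  ],
)

```text
clock: 5.1
eef_pos: [695.3, -207.9, 302.8]
tool_rot: [3.135, 0.006, -1.413]
force: [0.8, -0.2, -0.2]
width: 60.1
```

send_rows(
  commands=[
    [60,0,-5,-50,-8],
    [60,10,0,-70,-17],
    [60,30,20,-80,-25],
    [60,60,40,-80,-34],
    [60,90,60,-80,-42],
  ],
)

```text
clock: 5.6
eef_pos: [648.8, -307.7, 382.2]
tool_rot: [3.139, 0.011, -0.674]
force: [0.1, -0.1, -0.1]
width: 59.9
```

```bash
python3 -c "
from h import *
go(590,-340,380,9.2);print(ctrl.read_state()['qpos'])"
```

```text
shift [-25.8  61.9   2.6] turn -47.8 | now [ 648.8 -307.7  382.2] yaw -38.6 t 5.6 F [ 0.14 -0.08 -0.13]
[ 0.1407674   0.71750198  0.59951991  1.07480207 -0.38052317  1.46277639
 -0.01008207]
```

send_rows(
  commands=[
    [60,-5,12,0,-8],
    [60,-10,25,0,-17],
    [60,-15,37,0,-25],
    [60,-20,50,0,-34],
    [60,-26,62,0,-42],
  ],
)

```text
clock: 6.1
eef_pos: [587.4, -340.8, 381.4]
tool_rot: [-3.135, 0.014, 0.064]
force: [0.2, -0.1, 0.5]
width: 60.1
```

send_rows(
  commands=[
    [70,0,0,0,-6],
    [70,0,0,0,-6],
    [70,0,0,0,-6],
  ],
)

```text
clock: 6.4
eef_pos: [586.6, -340.8, 380.7]
tool_rot: [-3.133, 0.016, 0.165]
force: [-0.4, -0.3, -1.0]
width: 69.6
```

```bash
python3 -c "
from h import *
go(590,-340,380,9.2);print(ctrl.read_state()['qpos'])
p=ctrl.camera_params('wrist');im=ctrl.get_image('wrist')[:,:,::-1];cv2.imwrite('pics/w3.png',im);np.save('w3.npy',p,allow_pickle=True)
cv2.imwrite('pics/t3.png',ctrl.get_image('top')[:,:,::-1])
cv2.imwrite('pics/s3.png',ctrl.get_image('side')[:,:,::-1])"
```

```text
shift [ 3.5 -0.2  0.6] turn 0.3 | now [ 586.6 -340.8  380.7] yaw 9.5 t 6.4 F [-0.37 -0.33 -1.  ]
[ 0.2788898   0.61499019  0.40176264  1.21084973 -0.22726914  1.37698742
  0.82663495]
```

View pics/w3.png

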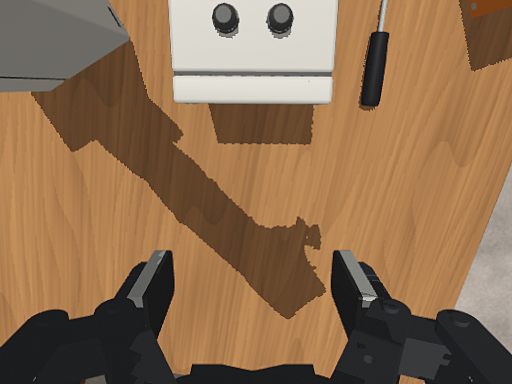

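View pics/t3.png

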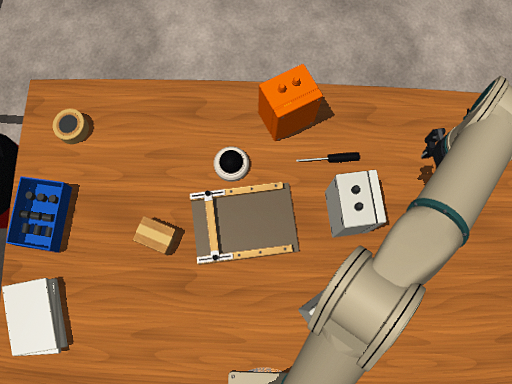

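View pics/s3.png

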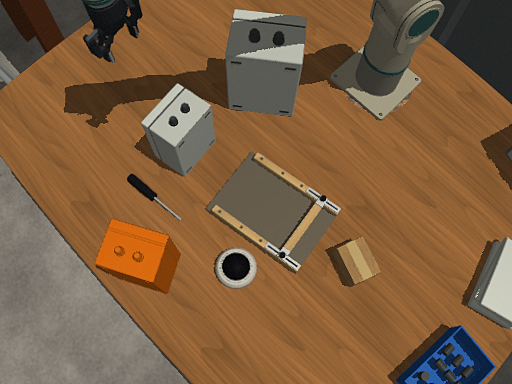

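Run:
```python
from h import *
t=cv2.imread('pics/t3.png');crop(t,(275,155,400,265),6.4,'pics/t3c.png')
s=cv2.imread('pics/s3.png');crop(s,(135,75,270,220),4.1,'pics/s3c.png')
p=np.load('w3.npy',allow_pickle=True).item()
for u,v in [(173.5,103),(331.5,103.5),(168,0),(337,0)]: print(onz('wrist',u,v,200,p).round(1))
```

```text
[ 505.9 -290.6  200. ]
[ 642.7 -268.2  200. ]
[ 493.3 -210.1  200. ]
[ 628.5 -188.   200. ]
```

View pics/t3c.png

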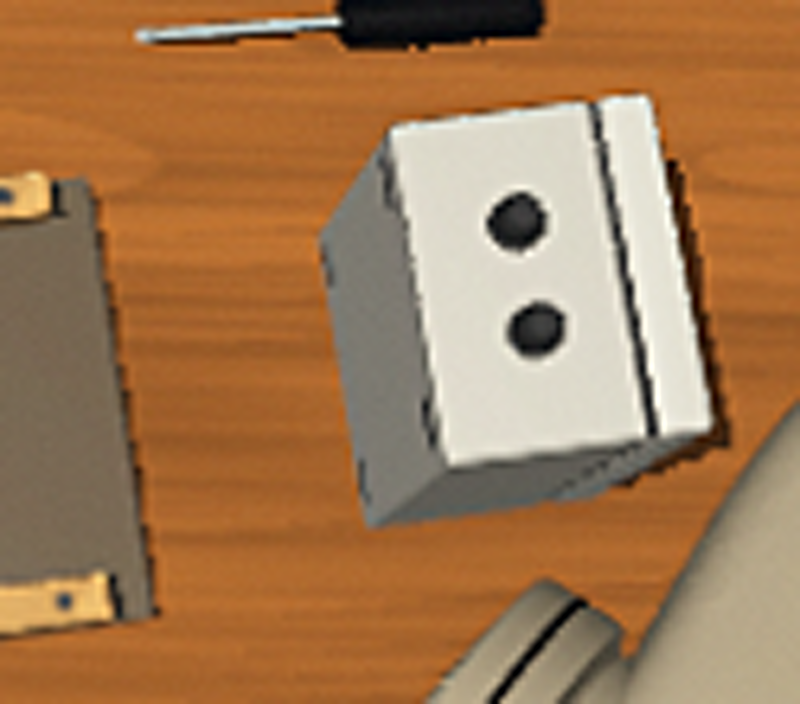

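View pics/s3c.png

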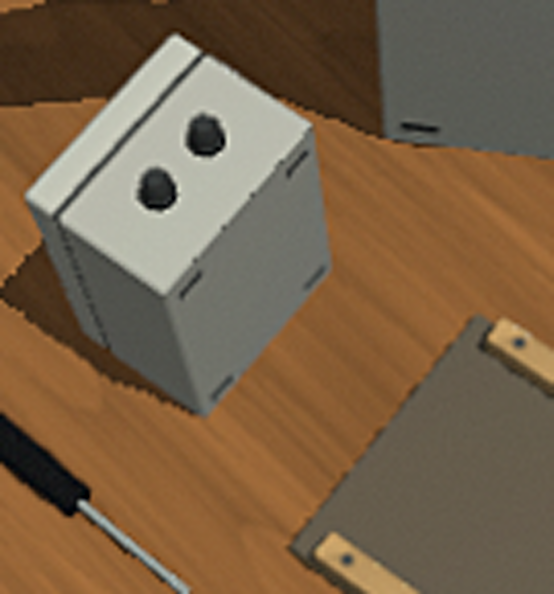

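Run:
```python
from h import *
np.set_printoptions(precision=1,suppress=True)
T=lambda x,y:('top',275+x/6.4-.42,155+y/6.4-.42)
S=lambda x,y:('side',135+x/4.1-.38,75+y/4.1-.38)
def rep(f,ef,en,base,top):
    a=onz(*f(*ef),15);b=onz(*f(*en),15);m=(a+b)/2;d=(a-b)[:2];yw=np.arctan2(d[1],d[0])
    xc=np.array([-np.sin(yw),np.cos(yw)]);yc=np.array([-np.cos(yw),-np.sin(yw)])
    print('edge',a[:2],b[:2],'mid',m[:2],'yaw',np.degrees(yw),'len',np.linalg.norm(d))
    for nm,L,z in(('base',base,0),('top',top,200)):
        Q=[onz(*f(*q),z)[:2] for q in L];e=Q[0]-Q[1]
        print(nm,*Q,'yaw',np.degrees(np.arctan2(e[1],e[0])),'cradle xy of backmid',[(np.mean(Q[:2],0)-m[:2])@v for v in(xc,yc)],'centre',np.mean(Q,0))
rep(T,(90,178),(155,619),[(322,238),(370,526)],[(390,130),(448,466),(712,428),(652,96)])
rep(S,(292,548),(478,316),[(206,413),(330,269)],[(164,294),(313,127),(177,34),(26,197)])
```

```text
edge [644.4 -54.8] [443.  -86.8] mid [543.7 -70.8] yaw 9.05315249954605 len 203.9017950684264
base [ 622.9 -164. ] [ 489.3 -185.9] yaw 9.317286549977567 cradle xy of backmid [np.float64(-104.79289226961068), np.float64(4.153163778403809)] centre [ 556.1 -174.9]
top [ 622.1 -161.5] [ 487.1 -183.4] [ 504.8 -289.5] [ 639.9 -268.8] yaw 9.249465324759674 cradle xy of backmid [np.float64(-102.11306103423681), np.float64(5.21357513106411)] centre [ 563.5 -225.8]
edge [644.7 -49.8] [445.1 -83.2] mid [544.9 -66.5] yaw 9.488600656371837 len 202.40388550194652
base [ 620.  -163.8] [ 488.4 -183.8] yaw 8.67507170777042 cradle xy of backmid [np.float64(-107.35298088883863), np.float64(8.519802639756785)] centre [ 554.2 -173.8]
top [ 623.6 -159.8] [ 489.2 -180.4] [ 504.4 -286.2] [ 640.9 -264.5] yaw 8.719096425438202 cradle xy of backmid [np.float64(-104.04117578495529), np.float64(5.675713709979135)] centre [ 564.5 -222.7]
```

```bash
python3 -c "
from h import *
go(579,-322,154,9.1)"
```

```text
shift [ -1.9 -17.8 227.2] turn 0.5 | now [ 587.4 -340.5  381. ] yaw 9.6 t 6.55 F [ 0.46  0.32 -1.18]
```

send_rows(
  commands=[
    [70,0,0,50,0],
    [70,0,0,100,0.5],
    [70,-2,0,150,0.5],
    [70,-2,-10,200,0.5],
    [70,-2,-18,227,0.5],
  ],
)

```text
clock: 7.05
eef_pos: [576.8, -320.0, 149.8]
tool_rot: [-3.13, 0.02, 0.158]
force: [0.8, -0.4, -1.1]
width: 70.3
```

send_rows(
  commands=[
    [70,0,0,0,0],
    [70,0,0,0,0],
  ],
)

```text
clock: 7.25
eef_pos: [577.0, -319.8, 149.6]
tool_rot: [-3.13, 0.021, 0.158]
force: [0.6, -0.2, 0.9]
width: 69.8
```

```bash
python3 -c "
from h import *
go(575.5,-295,153,9.1)
go(574.4,-289.6,153,9.1);go(563,-186,153,9.1)"
```

```text
shift [  2.4 -24.7  -3.1] turn -0.0 | now [ 577.  -319.8  149.6] yaw 9.1 t 7.25 F [ 0.59 -0.23  0.92]
shift [  2.1 -30.2  -3.1] turn -0.0 | now [ 577.  -319.8  149.6] yaw 9.1 t 7.25 F [ 0.59 -0.23  0.92]
shift [   7.2 -134.3   -2. ] turn -0.0 | now [ 577.  -319.8  149.6] yaw 9.1 t 7.25 F [ 0.59 -0.23  0.92]
```

send_rows(
  commands=[
    [70,2,-12,-3,0],
    [70,2,-22,-3,0],
    [70,2,-27,-3,0],
    [70,2,-32,-3,0],
    [70,3,-38,-3,0],
  ],
)

```text
clock: 7.75
eef_pos: [574.4, -283.2, 154.3]
tool_rot: [-3.133, 0.019, 0.157]
force: [-0.0, -4.9, 6.4]
width: 70.0
```

```bash
python3 -c "
from h import *
go(563,-186,153,9.1)"
```

```text
shift [  4.  -97.8   2. ] turn -0.1 | now [ 574.4 -283.2  154.3] yaw 9.0 t 7.75 F [-0.05 -4.85  6.39]
```

send_rows(
  commands=[
    [70,0,-8,1,0],
    [70,1,-16,1,0],
    [70,1,-24,1,0],
    [70,1,-32,1,0],
    [70,2,-40,1,0],
  ],
)

```text
clock: 8.25
eef_pos: [570.9, -246.1, 155.3]
tool_rot: [-3.138, 0.016, 0.156]
force: [1.1, -6.0, 6.4]
width: 69.8
```

send_rows(
  commands=[
    [70,0,-7,0,0],
    [70,0,-14,0,0],
    [70,1,-21,0,0],
    [70,1,-28,0,0],
    [70,1,-28,0,0],
  ],
)

```text
clock: 8.75
eef_pos: [568.0, -218.0, 156.0]
tool_rot: [-3.139, 0.015, 0.156]
force: [0.8, -3.5, 3.4]
width: 69.9
```

```bash
python3 -c "
from h import *
go(563,-186,153,9.1)
cv2.imwrite('pics/t4.png',ctrl.get_image('top')[:,:,::-1])
cv2.imwrite('pics/s4.png',ctrl.get_image('side')[:,:,::-1])
s=cv2.imread('pics/s4.png');crop(s,(125,65,295,235),4,'pics/s4c.png')
s=cv2.imread('pics/t4.png');crop(s,(250,155,400,265),5,'pics/t4c.png')
"
```

```text
shift [  0.1 -32.4   3.1] turn -0.2 | now [ 568. -218.  156.] yaw 8.9 t 8.75 F [ 0.81 -3.49  3.41]
```

View pics/s4c.png

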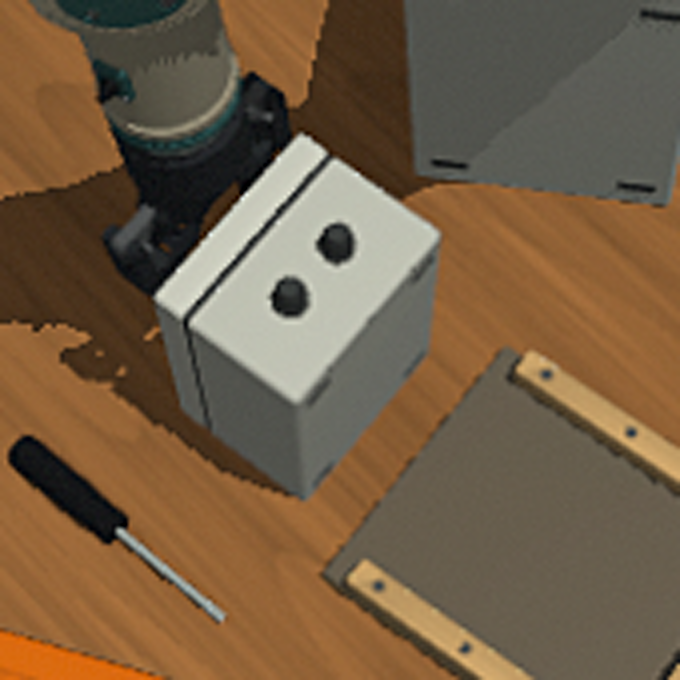

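View pics/t4c.png

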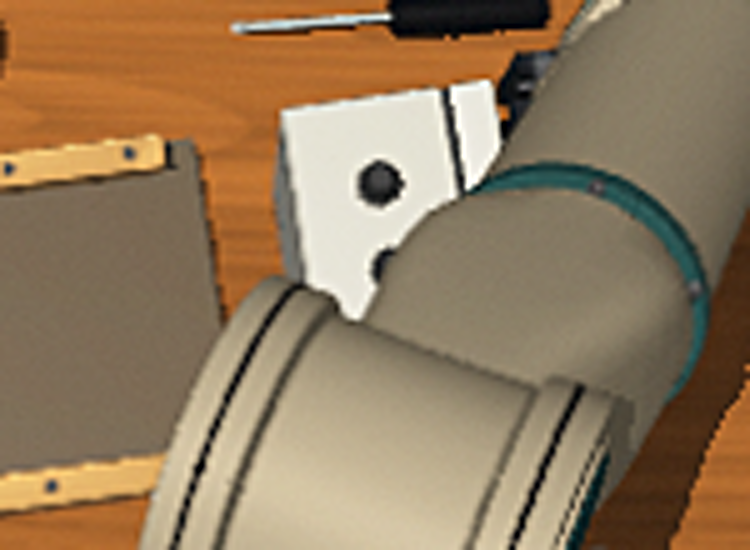

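Run:
```python
from h import *
np.set_printoptions(precision=1,suppress=True)
S=lambda x,y:('side',125+x/4-.38,65+y/4-.38)
T=lambda x,y:('top',250+x/5-.4,155+y/5-.4)
for q in [(305,498),(430,359)]: print('base',onz(*S(*q),0))
for q in [(295,405),(441,235),(305,133),(157,296)]: print('top',onz(*S(*q),200))
for q in [(281,108),(492,82)]: print('T top',onz(*T(*q),200))
print('T base',onz(*T(275,205),0))
```

```text
base [ 615.3 -103.5    0. ]
base [ 484. -119.    0.]
top [616.8 -84.1 200. ]
top [ 481.2 -104.9  200. ]
top [ 492.2 -213.6  200. ]
top [ 628.8 -192.8  200. ]
T top [616.1 -85.1 200. ]
T top [ 633.5 -194.   200. ]
T base [ 609.4 -103.6    0. ]
```

The side view shows the enclosure leaning about 0.08 rad forward: the top back edge is at y≈-84 and the base at y≈-103. I'll back off gently so it stands again, then continue slower and with a slight downward drag.

send_rows(
  commands=[
    [70,0,2,1,0],
    [70,0,5,2,0],
    [70,0,9,3,0],
    [70,0,14,4,0],
    [70,0,18,5,0],
  ],
)

```text
clock: 9.35
eef_pos: [569.9, -235.9, 149.8]
tool_rot: [-3.137, 0.017, 0.155]
force: [-0.7, 0.5, -0.4]
width: 69.9
```

```bash
python3 -c "
from h import *
go(563,-186,151,9.1)
cv2.imwrite('pics/s5.png',ctrl.get_image('side')[:,:,::-1])
s=cv2.imread('pics/s5.png');crop(s,(125,65,295,235),4,'pics/s5c.png')
"
```

```text
shift [  0.9 -50.3  -1. ] turn -0.2 | now [ 569.9 -235.9  149.8] yaw 8.9 t 9.35 F [-0.68  0.54 -0.42]
```

View pics/s5c.png

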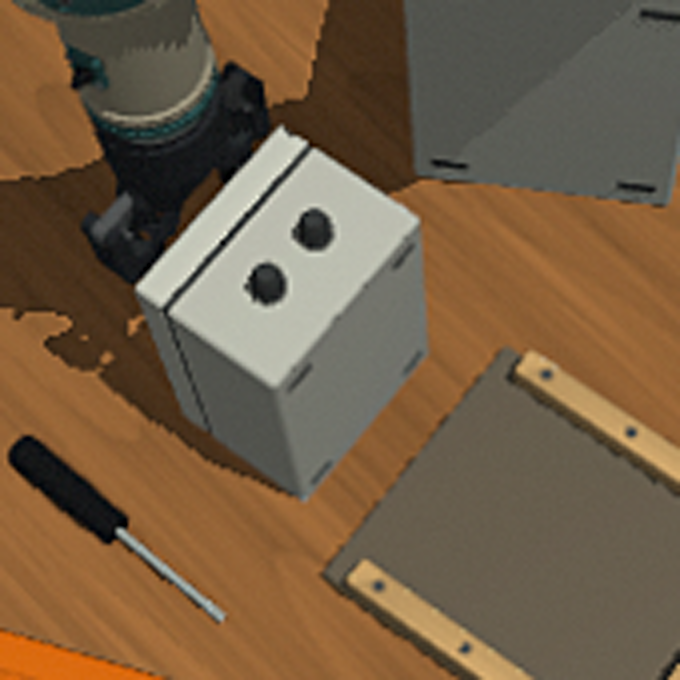

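send_rows(
  commands=[
    [70,0,-2,-2,0],
    [70,0,-3,-2,0],
    [70,0,-4,-2,0],
    [70,0,-5,-2,0],
    [70,0,-6,-2,0],
  ],
)

```text
clock: 9.9
eef_pos: [569.2, -231.4, 152.2]
tool_rot: [-3.139, 0.017, 0.155]
force: [1.1, -3.0, 1.7]
width: 70.1
```

send_rows(
  commands=[
    [70,0,-1,0,0],
    [70,0,-2,1,0],
    [70,0,-3,1,0],
    [70,0,-4,2,0],
    [70,0,-5,2,0],
  ],
)

```text
clock: 10.4
eef_pos: [569.3, -228.3, 151.3]
tool_rot: [3.141, 0.014, 0.154]
force: [0.4, -6.2, 6.8]
width: 69.9
```

```bash
python3 -c "
from h import *
go(563,-186,148,9.1)"
```

```text
shift [  0.3 -42.7   3.3] turn -0.3 | now [ 569.3 -228.3  151.3] yaw 8.8 t 10.4 F [ 0.39 -6.15  6.75]
```

send_rows(
  commands=[
    [70,0,-2,0,0],
    [70,0,-4,0,0],
    [70,0,-6,0,0],
    [70,0,-8,0,0],
    [70,0,-10,0,0],
  ],
)

```text
clock: 10.9
eef_pos: [568.8, -220.5, 152.8]
tool_rot: [3.137, 0.011, 0.152]
force: [0.8, -7.3, 9.2]
width: 69.8
```

```bash
python3 -c "
from h import *
go(563,-186,148,9.1)
cv2.imwrite('pics/s6.png',ctrl.get_image('side')[:,:,::-1])
s=cv2.imread('pics/s6.png');crop(s,(125,65,295,235),4,'pics/s6c.png')
"
```

```text
shift [ -0.4 -35.    4.7] turn -0.4 | now [ 568.8 -220.5  152.8] yaw 8.7 t 10.9 F [ 0.79 -7.33  9.22]
```

View pics/s6c.png

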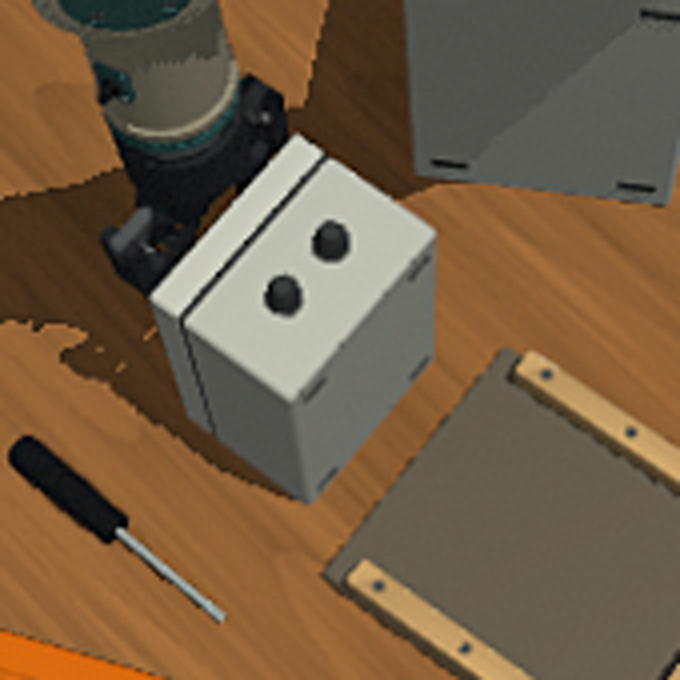

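Run:
```python
from h import *
np.set_printoptions(precision=1,suppress=True)
S=lambda x,y:('side',125+x/4-.38,65+y/4-.38)
for nm,b,t in [('s4 tilt',[(305,498),(430,359)],[(295,405),(441,235),(305,133),(157,296)]),('s5 back',[(303,499),(427,354)],[(276,390),(421,221),(285,126),(136,287)]),('s6',[(309,503),(435,360)],[(291,403),(437,235),(300,134),(153,296)])]:
    print(nm,'base',*[onz(*S(*q),0)[:2] for q in b],'top',*[onz(*S(*q),200)[:2] for q in t])
```

```text
s4 tilt base [ 615.3 -103.5] [ 484. -119.] top [616.8 -84.1] [ 481.2 -104.9] [ 492.2 -213.6] [ 628.8 -192.8]
s5 back base [ 616.8 -103.9] [ 482.9 -123.2] top [618.4 -98.7] [ 483.3 -120. ] [ 497.7 -225.9] [ 633.9 -206.2]
s6 base [615.8 -99. ] [ 482. -116.] top [617.6 -86.6] [ 482.9 -106.6] [ 494.9 -215.3] [ 630.5 -194.5]
```

send_rows(
  commands=[
    [70,0,2,0,0],
    [70,0,4,0,0],
    [70,0,7,0,0],
    [70,0,11,0,0],
    [70,0,20,0,0],
  ],
)

```text
clock: 11.45
eef_pos: [571.7, -238.3, 152.3]
tool_rot: [3.14, 0.012, 0.154]
force: [1.0, -0.1, -0.1]
width: 69.9
```

send_rows(
  commands=[
    [35,0,0,-6,0],
    [35,0,0,-12,0],
    [35,0,0,-15,0],
    [35,0,0,-15,0],
    [35,0,0,-15,0],
  ],
)

```text
clock: 11.95
eef_pos: [572.0, -237.9, 167.5]
tool_rot: [3.14, 0.012, 0.154]
force: [-0.1, 0.0, 0.0]
width: 34.9
```

```bash
python3 -c "
from h import *
go(564,-186,163,9.1)
p=ctrl.camera_params('wrist');im=ctrl.get_image('wrist')[:,:,::-1];cv2.imwrite('pics/w7.png',im)
"
```

```text
shift [  0.2 -52.5   4.4] turn -0.3 | now [ 572.  -237.9  167.5] yaw 8.8 t 11.95 F [-0.06  0.02  0.01]
```

View pics/w7.png

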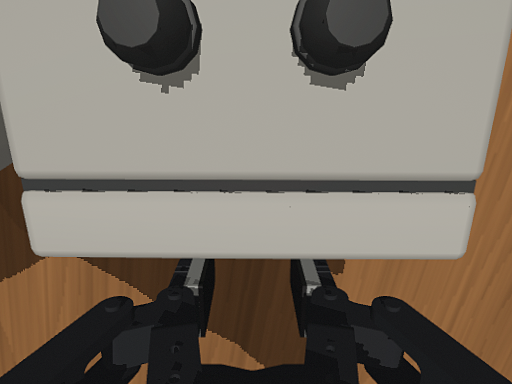

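send_rows(
  commands=[
    [35,0,-4,3,0],
    [35,0,-7,3,0],
    [35,0,-9,3,0],
    [35,0,-10,3,0],
    [35,0,-11,3,0],
  ],
)

```text
clock: 12.5
eef_pos: [570.2, -227.3, 164.3]
tool_rot: [3.139, 0.012, 0.154]
force: [0.0, -1.5, -0.6]
width: 35.0
```

send_rows(
  commands=[
    [35,0,-1,0,0],
    [35,0,-2,0,0],
    [35,0,-3,0,0],
    [35,0,-4,0,0],
    [35,0,-5,0,0],
  ],
)

```text
clock: 13.0
eef_pos: [569.6, -222.8, 164.6]
tool_rot: [3.139, 0.012, 0.154]
force: [1.2, -3.1, 1.3]
width: 34.8
```

send_rows(
  commands=[
    [35,0,-1,0,0],
    [35,0,-3,0,0],
    [35,0,-4,0,0],
    [35,0,-6,0,0],
    [35,0,-7,0,0],
  ],
)

```text
clock: 13.5
eef_pos: [568.5, -215.4, 164.5]
tool_rot: [3.139, 0.012, 0.154]
force: [0.4, -2.3, 0.9]
width: 35.1
```

```bash
python3 -c "
from h import *
go(564,-186,163,9.1)
cv2.imwrite('pics/s8.png',ctrl.get_image('side')[:,:,::-1])
s=cv2.imread('pics/s8.png');crop(s,(125,65,295,235),4,'pics/s8c.png')
"
```

```text
shift [  0.1 -29.7   1.4] turn -0.3 | now [ 568.5 -215.4  164.5] yaw 8.8 t 13.5 F [ 0.42 -2.35  0.9 ]
```

View pics/s8c.png

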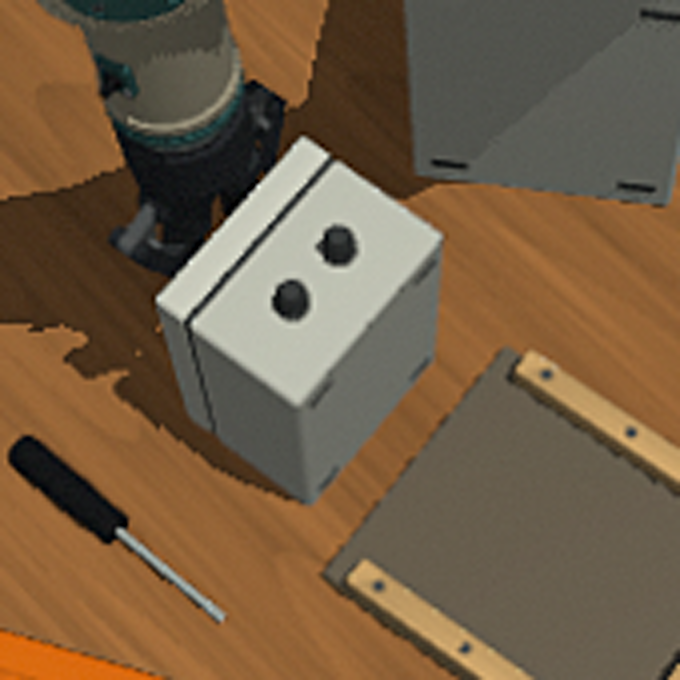

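send_rows(
  commands=[
    [35,0,2,0,0],
    [35,0,4,0,0],
    [35,0,7,0,0],
    [35,0,15,0,0],
    [35,0,60,0,0],
  ],
)

```text
clock: 14.05
eef_pos: [578.9, -267.9, 164.0]
tool_rot: [-3.136, 0.012, 0.163]
force: [0.9, -0.4, 0.2]
width: 34.8
```

send_rows(
  commands=[
    [85,0,40,-50,8],
    [85,0,70,-100,17],
    [85,0,70,-130,25],
    [85,0,70,-130,34],
    [85,0,70,-130,42],
  ],
)

```text
clock: 14.55
eef_pos: [592.3, -338.5, 295.4]
tool_rot: [3.138, 0.01, -0.577]
force: [-0.5, 0.6, -0.4]
width: 85.0
```

send_rows(
  commands=[
    [85,0,0,0,8],
    [85,0,0,0,17],
    [85,0,0,0,25],
    [85,0,0,0,34],
    [85,0,0,0,42],
  ],
)

```text
clock: 15.05
eef_pos: [592.3, -338.2, 295.2]
tool_rot: [3.133, 0.007, -1.316]
force: [-0.1, -0.4, -0.4]
width: 85.6
```

```bash
python3 -c "
from h import *
go(579.6,-297.4,250,-80.8);print(ctrl.read_state()['qpos'])
cv2.imwrite('pics/s9.png',ctrl.get_image('side')[:,:,::-1])
s=cv2.imread('pics/s9.png');crop(s,(125,65,295,235),4,'pics/s9c.png')
"
```

```text
shift [-42.4   1.6  45.4] turn 5.4 | now [ 592.3 -338.2  295.2] yaw -75.4 t 15.05 F [-0.06 -0.4  -0.4 ]
[ 0.08369165  0.75553957  0.79139089  1.35409048 -0.53383259  1.26078318
 -0.41289151]
```

View pics/s9c.png

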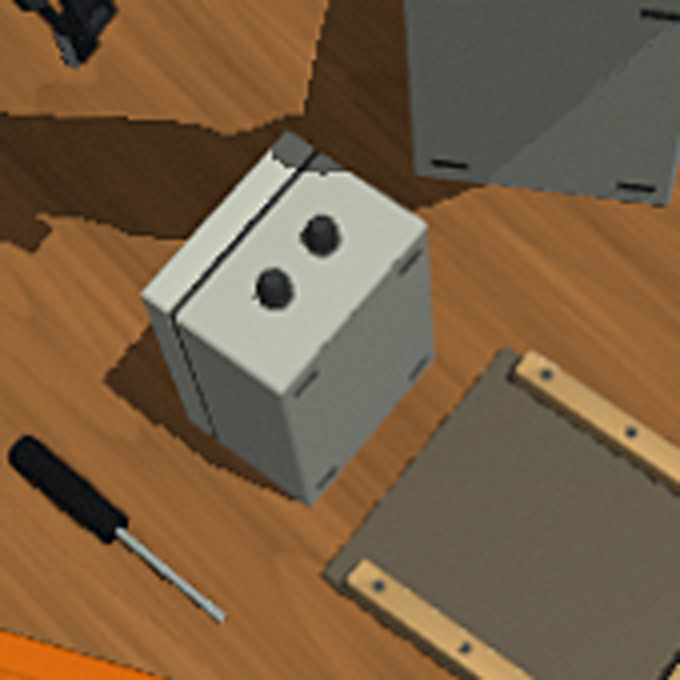

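Run:
```python
from h import *
np.set_printoptions(precision=1,suppress=True)
S=lambda x,y:('side',125+x/4-.38,65+y/4-.38)
xc=np.array([-.16,.987]);yc=np.array([-.987,-.16]);m=np.array([544.9,-66.5])
for z,L in((0,[(310,503),(435,359)]),(200,[(285,397),(428,227),(289,131),(143,294)]),(15,[(325,575),(506,349)])):
    Q=[onz(*S(*q),z)[:2] for q in L]; print(z,*Q,'c',np.mean(Q,0),'cr',[((q-m)@xc,(q-m)@yc) for q in Q])
go(578,-295,250,-80.8);go(578,-295,85,-80.8)
```

```text
0 [615.3 -98.5] [ 481.5 -116.5] c [ 548.4 -107.5] cr [(np.float64(-42.847974575064725), np.float64(-64.3807732595431)), (np.float64(-39.246911753354674), np.float64(70.60583460788501))]
200 [617.6 -91.8] [ 483.  -114.2] [ 498.3 -221.6] [ 633.9 -199.7] c [ 558.2 -156.8] cr [(np.float64(-36.59414094824832), np.float64(-67.72482588340708)), (np.float64(-37.169037309149516), np.float64(68.68941906796755)), (np.float64(-145.58982192017345), np.float64(70.82924183987467)), (np.float64(-145.7001147914741), np.float64(-66.49106997207188))]
15 [644.8 -49.6] [445.6 -83. ] c [545.2 -66.3] cr [(np.float64(0.7009603761853109), np.float64(-101.3080728258667)), (np.float64(-0.38246055555182856), np.float64(100.65152078024386))]
shift [-45.    2.8  45.2] turn 5.1 | now [ 592.3 -338.1  294.9] yaw -75.7 t 15.1 F [ 0.  -1.   0.5]
shift [-43.9   1.3 210.2] turn 5.1 | now [ 592.3 -338.1  294.9] yaw -75.7 t 15.1 F [ 0.  -1.   0.5]
```

send_rows(
  commands=[
    [85,-10,0,40,5],
    [85,-20,0,90,5],
    [85,-30,0,140,5],
    [85,-36,0,190,5],
    [85,-36,0,210,5],
  ],
)

```text
clock: 15.6
eef_pos: [579.1, -298.5, 80.1]
tool_rot: [3.127, 0.013, -1.404]
force: [0.0, 0.7, 1.5]
width: 84.7
```

```bash
python3 -c "
from h import *
go(575,-271,85,-80.8);go(569,-233,85,-80.8);print(ctrl.read_state()['qpos'])
cv2.imwrite('pics/s10.png',ctrl.get_image('side')[:,:,::-1])
s=cv2.imread('pics/s10.png');crop(s,(95,35,295,235),3.5,'pics/s10c.png')
"
```

```text
shift [-27.9  -0.5  -4.6] turn 0.4 | now [ 579.1 -298.5   80.1] yaw -80.4 t 15.6 F [0.02 0.74 1.5 ]
shift [-66.3  -0.9  -4.1] turn 0.4 | now [ 579.1 -298.5   80.1] yaw -80.4 t 15.6 F [0.02 0.74 1.5 ]
[ 0.07013033  0.94461224  0.66642035  1.62948946 -0.72825297  0.85368554
 -0.360287  ]
```

View pics/s10c.png

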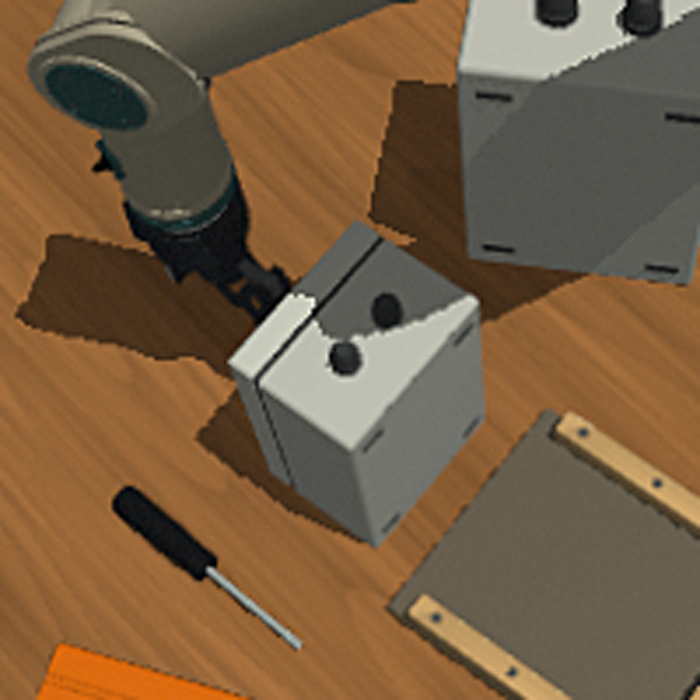

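send_rows(
  commands=[
    [85,-8,0,-1,0],
    [85,-14,0,-1,0],
    [85,-18,0,-1,0],
    [85,-21,0,-1,0],
    [85,-23,0,-1,0],
  ],
)

```text
clock: 16.15
eef_pos: [575.2, -276.5, 80.9]
tool_rot: [3.127, 0.012, -1.404]
force: [1.3, -3.7, 0.0]
width: 85.1
```

send_rows(
  commands=[
    [85,-1,0,0,0],
    [85,-3,0,0,0],
    [85,-4,0,0,0],
    [85,-6,0,0,0],
    [85,-8,0,0,0],
  ],
)

```text
clock: 16.65
eef_pos: [573.9, -268.7, 81.0]
tool_rot: [3.127, 0.012, -1.404]
force: [0.9, -3.3, 0.0]
width: 84.9
```

send_rows(
  commands=[
    [85,-2,0,0,0],
    [85,-4,0,0,0],
    [85,-6,0,0,0],
    [85,-8,0,0,0],
    [85,-10,0,0,0],
  ],
)

```text
clock: 17.15
eef_pos: [572.2, -258.6, 81.1]
tool_rot: [3.127, 0.012, -1.404]
force: [1.2, -4.3, 0.2]
width: 85.1
```

```bash
python3 -c "
from h import *
go(569,-233,85,-80.8)
cv2.imwrite('pics/s11.png',ctrl.get_image('side')[:,:,::-1])
s=cv2.imread('pics/s11.png');crop(s,(125,65,295,235),4,'pics/s11c.png')
"
```

```text
shift [-25.8  -1.   -3.6] turn 0.3 | now [ 572.2 -258.6   81.1] yaw -80.5 t 17.15 F [ 1.19 -4.34  0.2 ]
```

View pics/s11c.png

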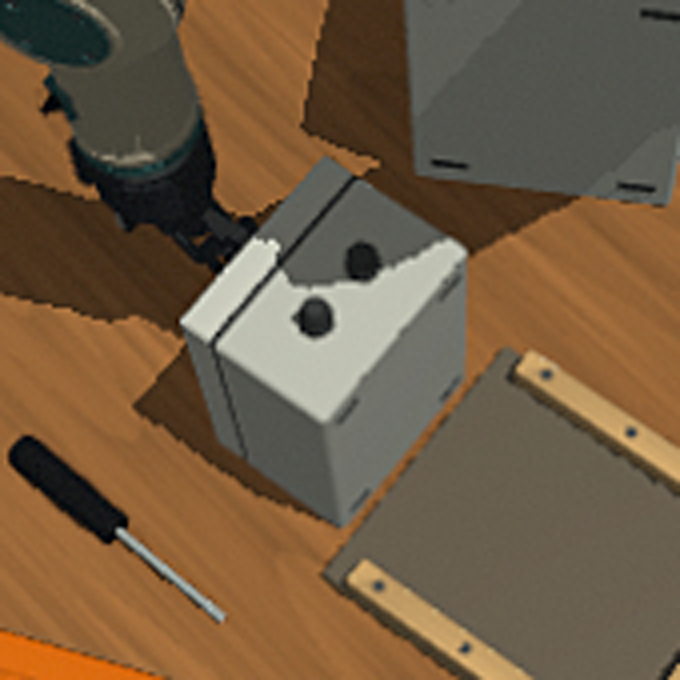

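send_rows(
  commands=[
    [85,-2,0,0,0],
    [85,-4,0,0,0],
    [85,-6,0,0,0],
    [85,-8,0,0,0],
    [85,-10,0,0,0],
  ],
)

```text
clock: 17.7
eef_pos: [570.5, -248.2, 81.2]
tool_rot: [3.126, 0.012, -1.404]
force: [-0.1, -5.0, 2.3]
width: 84.6
```

Run:
```python
from h import *
np.set_printoptions(precision=1,suppress=True)
go(569,-233,85,-80.8)
cv2.imwrite('pics/s12.png',ctrl.get_image('side')[:,:,::-1])
s=cv2.imread('pics/s12.png');crop(s,(180,90,295,235),4.1,'pics/s12c.png')
```

```text
shift [-15.3  -1.   -3.6] turn 0.3 | now [ 570.5 -248.2   81.2] yaw -80.5 t 17.7 F [-0.1 -5.   2.3]
```

View pics/s12c.png

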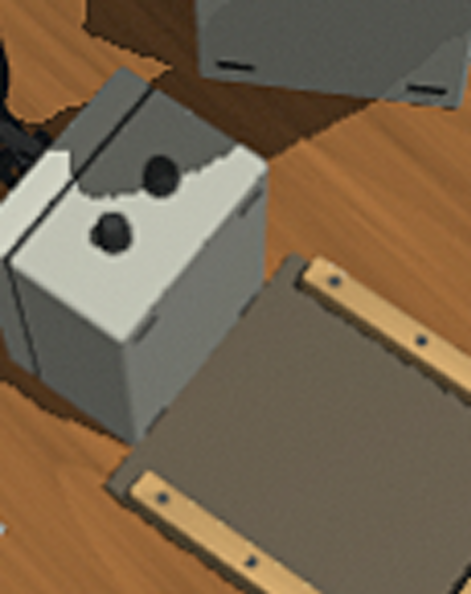

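send_rows(
  commands=[
    [85,-1,0,0,0],
    [85,-2,0,0,0],
    [85,-3,0,0,0],
    [85,-4,0,0,0],
    [85,-5,0,0,0],
  ],
)

```text
clock: 18.25
eef_pos: [570.1, -245.2, 82.3]
tool_rot: [3.128, 0.009, -1.405]
force: [1.2, -7.1, 4.0]
width: 85.0
```

send_rows(
  commands=[
    [85,-1,0,0,0],
    [85,-2,0,0,0],
    [85,-3,0,0,0],
    [85,-4,0,0,0],
    [85,-5,0,0,0],
  ],
)

```text
clock: 18.75
eef_pos: [569.8, -241.8, 83.2]
tool_rot: [3.129, 0.006, -1.406]
force: [1.4, -6.3, 4.2]
width: 84.9
```

Run:
```python
from h import *
go(569,-233,85,-80.8)
```

```text
shift [-8.8 -0.7 -1.8] turn 0.3 | now [ 569.8 -241.8   83.2] yaw -80.5 t 18.75 F [ 1.4  -6.26  4.2 ]
```

Run:
```python
from h import *
np.set_printoptions(precision=1,suppress=True)
cv2.imwrite('pics/s13.png',ctrl.get_image('side')[:,:,::-1])
s=cv2.imread('pics/s13.png');crop(s,(155,75,295,220),4.1,'pics/s13c.png')
s=ctrl.get_image('top')[:,:,::-1];cv2.imwrite('pics/t13.png',s);crop(s,(230,155,390,265),5,'pics/t13c.png')
```

```text
(no output)
```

View pics/s13c.png

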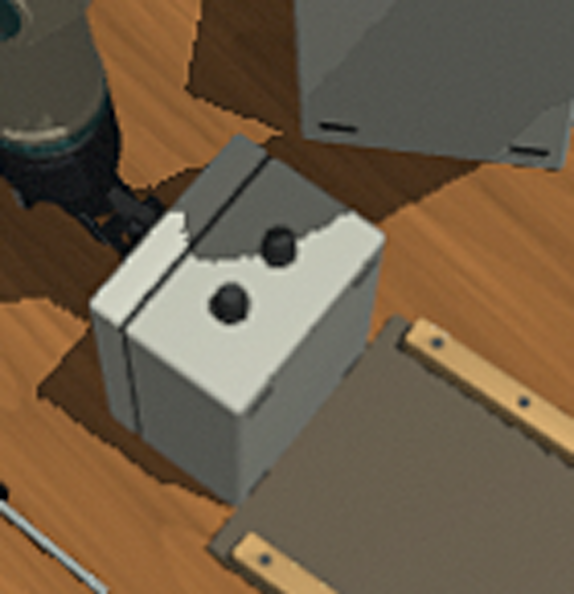

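View pics/t13c.png

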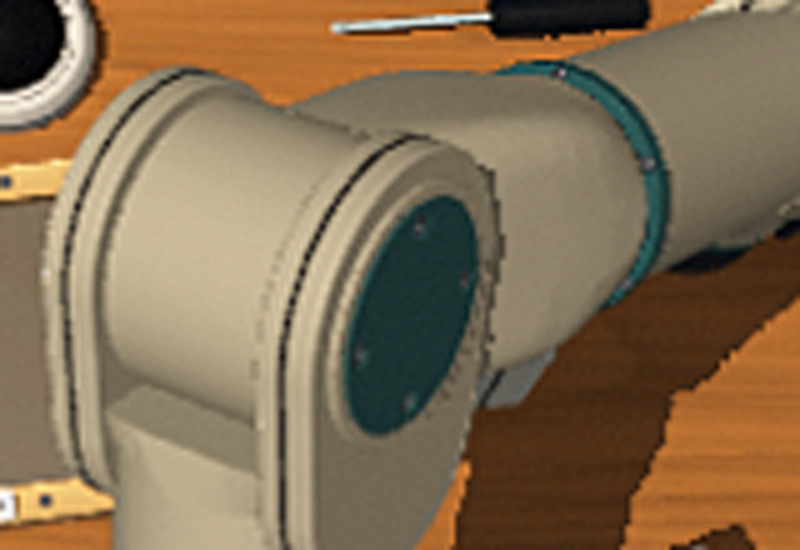

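Run:
```python
from h import *
np.set_printoptions(precision=1,suppress=True)
S=lambda x,y:('side',155+x/4.1-.38,75+y/4.1-.38)
xc=np.array([-.16,.987]);yc=np.array([-.987,-.16]);m=np.array([544.9,-66.5])
for z,L in((7,[(237,503)]),(200,[(241,413),(384,237),(240,135),(92,300)]),(15,[(212,549),(397,317)])):
    Q=[onz(*S(*q),z)[:2] for q in L]; print(z,*Q,'cr',[np.array(((q-m)@xc,(q-m)@yc)) for q in Q])
```

```text
7 [610.  -62.5] cr [array([ -6.5, -64.9])]
200 [607.9 -42.8] [475.  -65.5] [ 489.1 -172.7] [ 622.  -152.9] cr [array([ 13.3, -66. ]), array([12.2, 68.8]), array([-95.9,  72.1]), array([-97.6, -62.3])]
15 [644.2 -48.4] [445.1 -82.2] cr [array([   1.9, -100.9]), array([  0.5, 101. ])]
```

send_rows(
  commands=[
    [85,2,0,0,0],
    [85,4,0,0,0],
    [85,6,0,0,0],
    [85,9,0,0,0],
    [85,12,0,0,0],
  ],
)

```text
clock: 19.35
eef_pos: [571.6, -253.1, 82.8]
tool_rot: [3.129, 0.007, -1.405]
force: [1.1, 0.1, -0.2]
width: 85.0
```

Run:
```python
from h import *
go(569,-233,85,-80.8)
s=ctrl.get_image('side')[:,:,::-1];cv2.imwrite('pics/s14.png',s);crop(s,(155,75,295,220),4.1,'pics/s14c.png')
```

```text
shift [-20.2  -0.7  -2. ] turn 0.3 | now [ 571.6 -253.1   82.8] yaw -80.5 t 19.35 F [ 1.06  0.12 -0.2 ]
```

View pics/s14c.png

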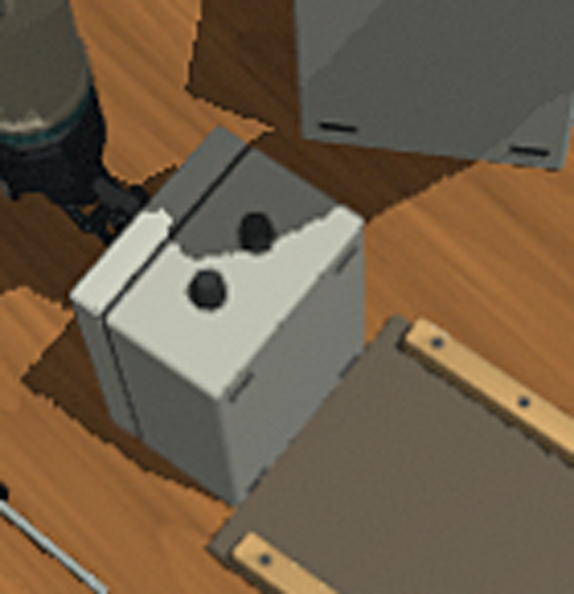

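send_rows(
  commands=[
    [85,-1,0,0,0],
    [85,-2,0,0,0],
    [85,-3,0,0,0],
    [85,-4,0,0,0],
  ],
)

```text
clock: 19.8
eef_pos: [571.1, -250.4, 83.4]
tool_rot: [3.129, 0.005, -1.406]
force: [-0.3, -5.8, 1.8]
width: 84.7
```

send_rows(
  commands=[
    [85,-1,0,0,0],
    [85,-2,0,0,0],
    [85,-2,0,0,0],
  ],
)

```text
clock: 20.1
eef_pos: [571.0, -249.9, 84.1]
tool_rot: [3.13, 0.003, -1.407]
force: [0.6, -6.4, 1.6]
width: 84.6
```

send_rows(
  commands=[
    [85,-1,0,0,0],
    [85,-2,0,0,0],
    [85,-2,0,0,0],
  ],
)

```text
clock: 20.4
eef_pos: [570.9, -249.3, 84.8]
tool_rot: [3.131, 0.0, -1.407]
force: [0.4, -5.8, 3.8]
width: 85.0
```

Run:
```python
from h import *
go(569,-233,85,-80.8)
s=ctrl.get_image('side')[:,:,::-1];cv2.imwrite('pics/s15.png',s);crop(s,(155,75,295,220),4.1,'pics/s15c.png')
```

```text
shift [-16.4  -0.8  -0.2] turn 0.2 | now [ 570.9 -249.3   84.8] yaw -80.6 t 20.4 F [ 0.42 -5.81  3.79]
```

View pics/s15c.png

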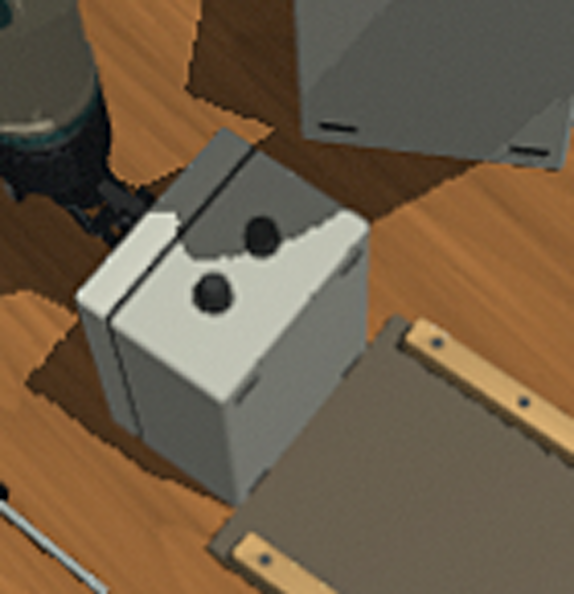

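The base has butted: the force rose to about 6 N with the TCP stalled, against about 4 N while sliding, and the base line matches the board edge. Now I'll raise the fingers to push the top over.

send_rows(
  commands=[
    [85,3,0,0,0],
    [85,8,0,0,0],
    [85,20,0,0,0],
    [85,25,0,-30,0],
    [85,25,0,-80,0],
  ],
)

```text
clock: 20.95
eef_pos: [573.7, -273.5, 162.4]
tool_rot: [3.124, 0.005, -1.409]
force: [1.6, -0.3, 0.3]
width: 85.2
```

Run:
```python
from h import *
go(573,-255,185,-80.8)
```

```text
shift [-18.5  -1.9 -22.6] turn 0.1 | now [ 573.7 -273.5  162.4] yaw -80.7 t 20.95 F [ 1.56 -0.34  0.3 ]
```

send_rows(
  commands=[
    [85,0,0,-20,0],
    [85,-10,-1,-21,0],
    [85,-18,-1,-21,0],
    [85,-23,-1,-21,0],
    [85,-28,-1,-21,0],
  ],
)

```text
clock: 21.45
eef_pos: [569.9, -244.2, 182.0]
tool_rot: [3.122, 0.006, -1.408]
force: [0.5, -0.6, -0.0]
width: 85.0
```

send_rows(
  commands=[
    [85,-5,0,0,0],
    [85,-10,0,0,0],
    [85,-15,0,0,0],
    [85,-20,0,0,0],
    [85,-25,0,0,0],
  ],
)

```text
clock: 21.95
eef_pos: [566.3, -221.3, 183.2]
tool_rot: [3.124, 0.003, -1.409]
force: [1.2, -4.5, 4.7]
width: 85.3
```

Run:
```python
from h import *
go(573,-255,185,-80.8)
s=ctrl.get_image('side')[:,:,::-1];cv2.imwrite('pics/s16.png',s);crop(s,(125,45,295,220),3.4,'pics/s16c.png')
```

```text
shift [34.4 -1.1 -2. ] turn 0.1 | now [ 566.3 -221.3  183.2] yaw -80.7 t 21.95 F [ 1.22 -4.54  4.65]
```

View pics/s16c.png

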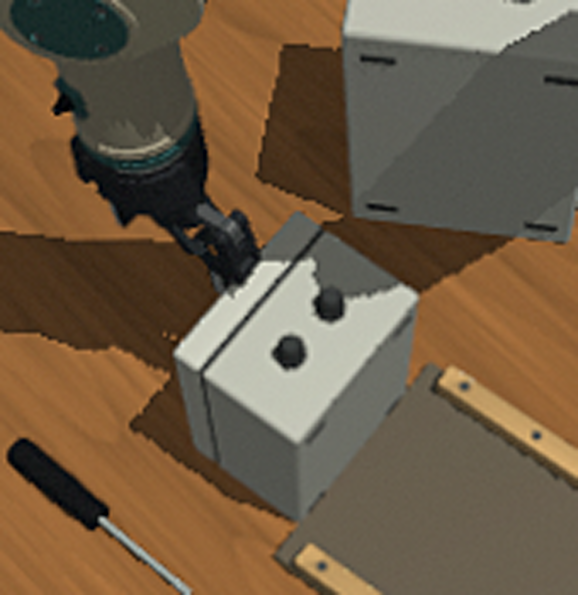

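send_rows(
  commands=[
    [85,-7,0,0,0],
    [85,-14,0,0,0],
    [85,-21,0,0,0],
    [85,-28,0,0,0],
    [85,-35,0,0,0],
  ],
)

```text
clock: 22.5
eef_pos: [560.3, -183.7, 182.8]
tool_rot: [3.123, 0.007, -1.407]
force: [2.0, -2.6, 3.3]
width: 84.8
```

send_rows(
  commands=[
    [85,-6,0,0,0],
    [85,-12,0,0,0],
    [85,-18,0,0,0],
    [85,-24,0,0,0],
    [85,-30,0,0,0],
  ],
)

```text
clock: 23.0
eef_pos: [555.1, -153.2, 182.7]
tool_rot: [3.123, 0.007, -1.407]
force: [-0.3, -1.3, 1.4]
width: 85.0
```

Run:
```python
from h import *
go(573,-255,185,-80.8)
s=ctrl.get_image('side')[:,:,::-1];cv2.imwrite('pics/s17.png',s);crop(s,(125,45,345,270),2.6,'pics/s17c.png')
```

```text
shift [103.4  -1.   -3.1] turn 0.2 | now [ 555.1 -153.2  182.7] yaw -80.6 t 23.0 F [-0.34 -1.32  1.39]
```

View pics/s17c.png

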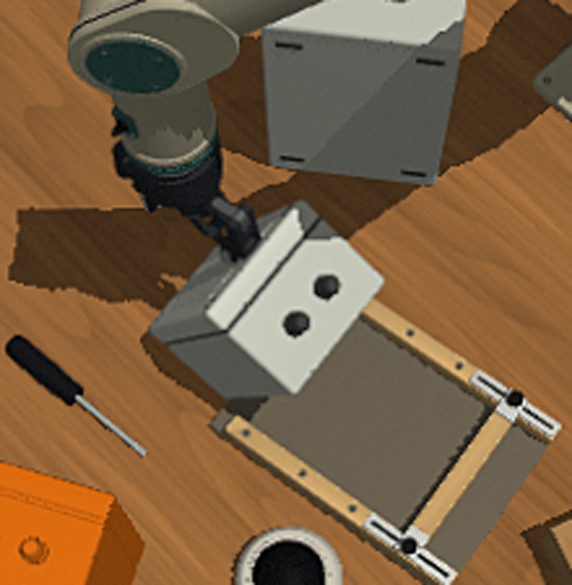

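send_rows(
  commands=[
    [85,-4,0,0,0],
    [85,-8,0,0,0],
    [85,-12,0,0,0],
    [85,-16,0,0,0],
    [85,-20,0,0,0],
  ],
)

```text
clock: 23.55
eef_pos: [551.7, -131.7, 182.7]
tool_rot: [3.122, 0.009, -1.406]
force: [-0.3, -0.2, 0.2]
width: 85.1
```

send_rows(
  commands=[
    [85,-4,0,0,0],
    [85,-8,0,0,0],
    [85,-12,0,0,0],
    [85,-12,0,0,0],
    [85,-12,0,0,0],
  ],
)

```text
clock: 24.05
eef_pos: [549.7, -119.8, 182.8]
tool_rot: [3.122, 0.009, -1.406]
force: [-0.8, 0.0, -0.5]
width: 85.3
```

Run:
```python
from h import *
go(573,-255,185,-80.8)
s=ctrl.get_image('side')[:,:,::-1];cv2.imwrite('pics/s18.png',s);crop(s,(125,45,345,270),2.6,'pics/s18c.png')
```

```text
shift [137.2  -0.7  -3.4] turn 0.2 | now [ 549.7 -119.8  182.8] yaw -80.6 t 24.05 F [-0.81  0.02 -0.46]
```

View pics/s18c.png

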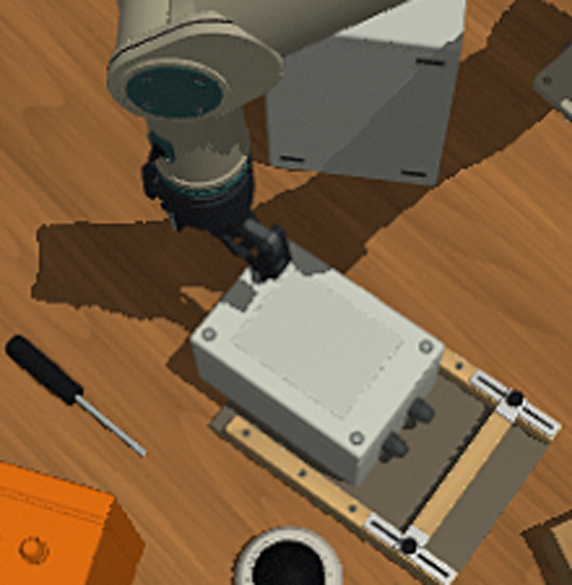

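send_rows(
  commands=[
    [70,20,0,-40,-8],
    [70,50,0,-60,-17],
    [70,90,0,-60,-25],
    [70,110,0,-60,-34],
    [70,110,0,-60,-42],
  ],
)

```text
clock: 24.6
eef_pos: [568.3, -234.1, 242.5]
tool_rot: [3.131, 0.016, -0.673]
force: [-0.2, -0.2, -0.7]
width: 70.1
```

send_rows(
  commands=[
    [70,0,0,0,-8],
    [70,0,0,0,-17],
    [70,0,0,0,-25],
    [70,0,0,0,-34],
    [70,0,0,0,-42],
  ],
)

```text
clock: 25.1
eef_pos: [568.0, -234.6, 242.4]
tool_rot: [-3.139, 0.02, 0.065]
force: [0.3, -0.5, -1.6]
width: 70.2
```

Run:
```python
from h import *
go(555,-110,185,9.2)
for n in('side','top','wrist'):
    if n=='wrist': np.save('w19.npy',ctrl.camera_params(n),allow_pickle=True)
    cv2.imwrite(f'pics/{n}19.png',ctrl.get_image(n)[:,:,::-1])
s=cv2.imread('pics/side19.png');crop(s,(165,100,345,280),3.3,'pics/s19c.png')
t=cv2.imread('pics/top19.png');crop(t,(180,155,350,275),4.6,'pics/t19c.png')
```

```text
shift [  -3.7 -125.    57.8] turn -5.5 | now [ 568.  -234.6  242.4] yaw 3.7 t 25.1 F [ 0.31 -0.47 -1.57]
```

View pics/s19c.png

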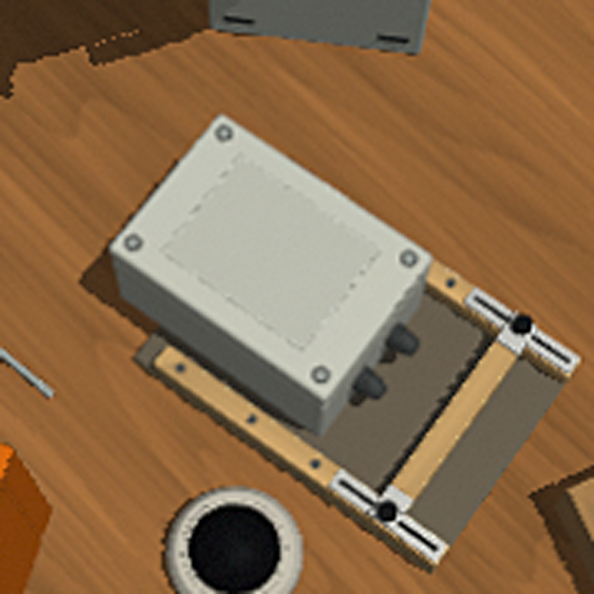

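View pics/t19c.png

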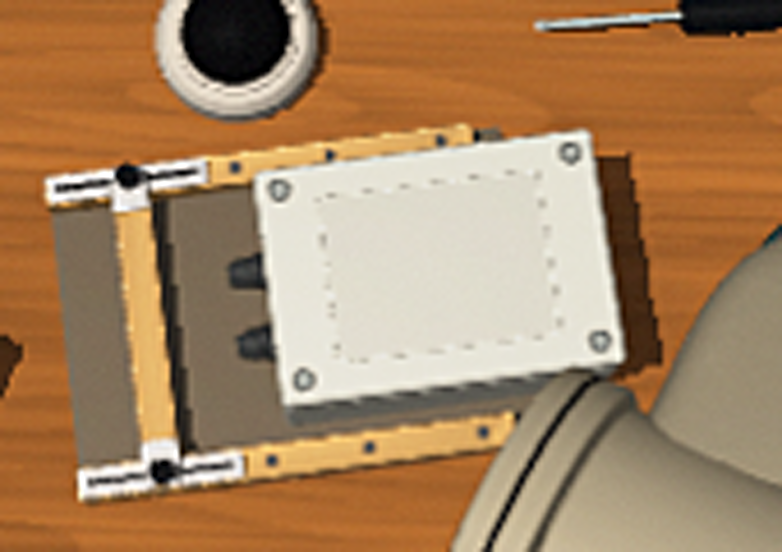

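View pics/wrist19.png

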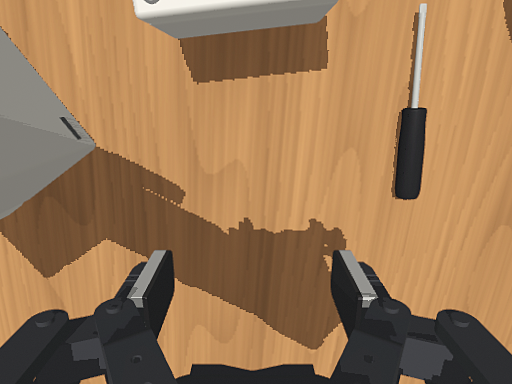

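Run:
```python
from h import *
np.set_printoptions(precision=1,suppress=True)
T=lambda x,y:('top',180+x/4.6-.4,155+y/4.6-.4)
S=lambda x,y:('side',165+x/3.3-.35,100+y/3.3-.35)
m=np.array([544.5,-68]);xc=np.array([-.16,.987]);yc=np.array([-.987,-.16])
c=lambda q:np.array([(q-m)@xc,(q-m)@yc])
for nm,a,b in [('plain far',T(592,130),S(112,250)),('plain near',T(625,362),S(222,115)),('gland near',T(288,406),S(431,258)),('gland far',T(257,172),S(322,406))]:
    X,e=tri(a,b);print(nm,X,round(e,1),'cr',c(X[:2]),'top',c(onz(*a,125)[:2]),'side',c(onz(*b,125)[:2]))
for nm,a,b in [('bar face far',T(155,205),S(400,495)),('bar face near',T(172,445),S(505,345))]:
    print(nm,'top',c(onz(*a,41)[:2]),'side',c(onz(*b,41)[:2]))
```

```text
plain far [617.5 -98.1 118.3] 6.1 cr [-41.4 -67.2] top [-43.3 -66.9] side [-36.3 -68.1]
plain near [ 481.  -119.7  119.6] 2.1 cr [-40.9  70.9] top [-41.1  71.2] side [-38.1  69.1]
gland near [450.1  73.9 118.4] 2.4 cr [155.2  70.4] top [154.   70.9] side [157.2  68.3]
gland far [588.1  97.3 113.2] 2.9 cr [156.2 -69.5] top [154.7 -67.3] side [159.2 -72. ]
bar face far top [220.6 -73.7] side [236.7 -72.7]
bar face near top [227.3  75.7] side [234.1  74.7]
```

Run:
```python
from h import *
go(557,-150,97,9.2)
```

```text
shift [ -3.5 -84.6 145.9] turn -6.0 | now [ 568.  -234.5  242.5] yaw 3.2 t 25.25 F [ 0.66  0.43 -0.2 ]
```

send_rows(
  commands=[
    [70,-3,-20,45,-6],
    [70,-3,-50,90,-6],
    [70,-3,-75,135,-6],
    [70,-3,-84,146,-6],
    [70,-3,-84,146,-6],
  ],
)

```text
clock: 25.75
eef_pos: [555.6, -147.6, 94.0]
tool_rot: [-3.133, 0.025, 0.161]
force: [-0.2, 0.2, 0.0]
width: 70.1
```

Run:
```python
from h import *
go(552,-120,95,9.2);go(541,-50,95,9.2)
```

```text
shift [  0.9 -27.8  -0.7] turn 0.0 | now [ 555.6 -147.6   94. ] yaw 9.2 t 25.75 F [-0.21  0.17  0.03]
shift [  1.3 -98.7  -0.2] turn 0.0 | now [ 555.6 -147.6   94. ] yaw 9.2 t 25.75 F [-0.21  0.17  0.03]
```

send_rows(
  commands=[
    [70,1,-10,0,0],
    [70,1,-18,0,0],
    [70,1,-23,0,0],
    [70,1,-27,0,0],
    [70,1,-31,0,0],
  ],
)

```text
clock: 26.25
eef_pos: [552.4, -118.8, 95.3]
tool_rot: [-3.137, 0.022, 0.16]
force: [1.6, -6.0, 0.6]
width: 70.0
```

send_rows(
  commands=[
    [70,0,-4,0,0],
    [70,0,-8,0,0],
    [70,0,-12,0,0],
    [70,0,-16,0,0],
    [70,0,-20,0,0],
  ],
)

```text
clock: 26.75
eef_pos: [549.3, -99.0, 95.4]
tool_rot: [-3.137, 0.022, 0.16]
force: [1.3, -4.2, -1.7]
width: 69.7
```

send_rows(
  commands=[
    [70,0,-4,0,0],
    [70,0,-8,0,0],
    [70,0,-12,0,0],
    [70,0,-16,0,0],
    [70,0,-20,0,0],
  ],
)

```text
clock: 27.25
eef_pos: [546.0, -78.8, 95.4]
tool_rot: [-3.137, 0.022, 0.16]
force: [1.0, -3.4, -2.4]
width: 70.1
```

Run:
```python
from h import *
go(541,-50,95,9.2)
s=ctrl.get_image('side')[:,:,::-1];cv2.imwrite('pics/s20.png',s);crop(s,(165,80,345,280),3,'pics/s20c.png')
```

```text
shift [ -0.3 -29.2   0.6] turn -0.0 | now [546.  -78.8  95.4] yaw 9.2 t 27.25 F [ 1.02 -3.44 -2.4 ]
```

View pics/s20c.png

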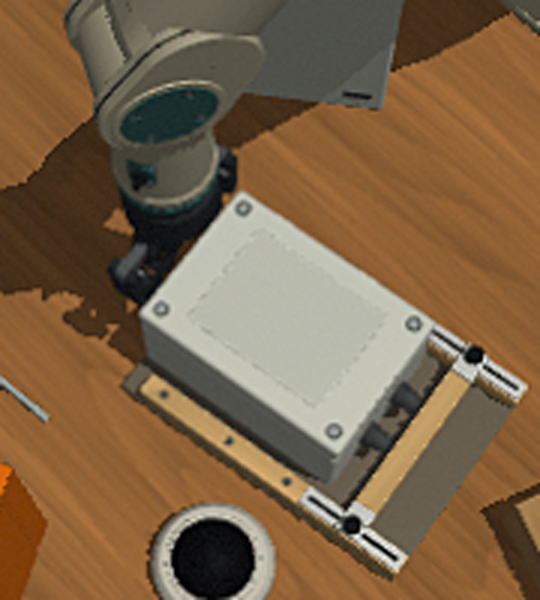

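send_rows(
  commands=[
    [70,0,-3,0,0],
    [70,0,-6,0,0],
    [70,0,-9,0,0],
    [70,0,-12,0,0],
    [70,0,-15,0,0],
  ],
)

```text
clock: 27.8
eef_pos: [543.4, -62.8, 95.4]
tool_rot: [-3.136, 0.022, 0.161]
force: [0.7, -3.3, -2.6]
width: 70.2
```

send_rows(
  commands=[
    [70,0,-2,0,0],
    [70,0,-4,0,0],
    [70,0,-6,0,0],
    [70,0,-8,0,0],
  ],
)

```text
clock: 28.2
eef_pos: [542.0, -54.8, 95.5]
tool_rot: [-3.136, 0.023, 0.161]
force: [1.0, -3.6, -2.2]
width: 70.2
```

send_rows(
  commands=[
    [70,0,-1,0,0],
    [70,0,-2,0,0],
    [70,0,-3,0,0],
    [70,0,-4,0,0],
  ],
)

```text
clock: 28.6
eef_pos: [542.1, -53.8, 95.9]
tool_rot: [-3.141, 0.021, 0.161]
force: [1.5, -10.3, -0.2]
width: 70.2
```

send_rows(
  commands=[
    [70,0,-1,0,0],
    [70,0,-1,0,0],
    [70,0,-1,0,0],
  ],
)

```text
clock: 28.9
eef_pos: [542.2, -53.9, 96.1]
tool_rot: [3.141, 0.021, 0.161]
force: [0.7, -6.7, -1.6]
width: 70.2
```

Run:
```python
from h import *
go(541,-50,95,9.2)
s=ctrl.get_image('side')[:,:,::-1];cv2.imwrite('pics/s21.png',s);crop(s,(165,80,345,280),3,'pics/s21c.png')
```

```text
shift [-0.5 -4.   1.1] turn 0.0 | now [542.2 -53.9  96.1] yaw 9.2 t 28.9 F [ 0.68 -6.74 -1.6 ]
```

View pics/s21c.png

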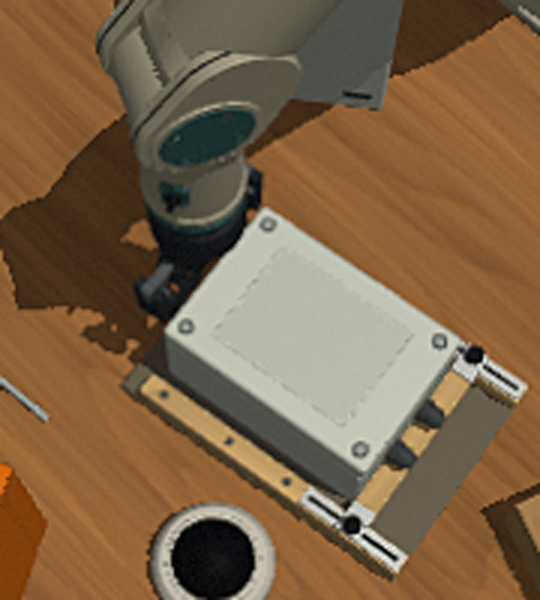

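send_rows(
  commands=[
    [70,0,-2,0,0],
    [70,0,-3,0,0],
    [70,0,-4,0,0],
    [70,0,-4,0,0],
  ],
)

```text
clock: 29.35
eef_pos: [542.2, -53.7, 96.7]
tool_rot: [3.136, 0.019, 0.16]
force: [-0.5, -11.3, 0.6]
width: 70.2
```

send_rows(
  commands=[
    [70,0,1,0,0],
    [70,0,2,0,0],
    [70,0,5,0,0],
    [70,0,12,0,0],
    [70,0,25,0,0],
  ],
)

```text
clock: 29.85
eef_pos: [546.2, -77.5, 96.8]
tool_rot: [3.137, 0.019, 0.162]
force: [0.5, 0.8, -0.0]
width: 70.1
```

send_rows(
  commands=[
    [70,0,20,0,0],
    [70,0,50,-20,0],
    [70,0,80,-60,0],
    [70,0,100,-100,0],
    [70,0,100,-140,0],
  ],
)

```text
clock: 30.35
eef_pos: [564.4, -180.8, 239.1]
tool_rot: [3.133, 0.019, 0.156]
force: [1.0, -0.1, -0.2]
width: 69.7
```

send_rows(
  commands=[
    [70,30,40,-10,0],
    [70,30,80,-20,0],
    [70,30,120,-20,0],
    [70,30,120,-20,0],
    [70,30,120,-20,0],
  ],
)

```text
clock: 30.85
eef_pos: [611.8, -296.8, 259.0]
tool_rot: [3.134, 0.021, 0.152]
force: [-0.3, -0.3, 0.1]
width: 70.4
```

Run:
```python
from h import *
go(541,-50,95,9.2)
for n in('side','top'): cv2.imwrite(f'pics/{n}22.png',ctrl.get_image(n)[:,:,::-1])
s=cv2.imread('pics/side22.png');crop(s,(165,100,345,280),3.3,'pics/s22c.png')
t=cv2.imread('pics/top22.png');crop(t,(180,155,350,275),4.6,'pics/t22c.png')
```

```text
shift [ -29.2 -256.   162.6] turn -0.5 | now [ 611.8 -296.8  259. ] yaw 8.7 t 30.85 F [-0.29 -0.33  0.08]
```

View pics/s22c.png

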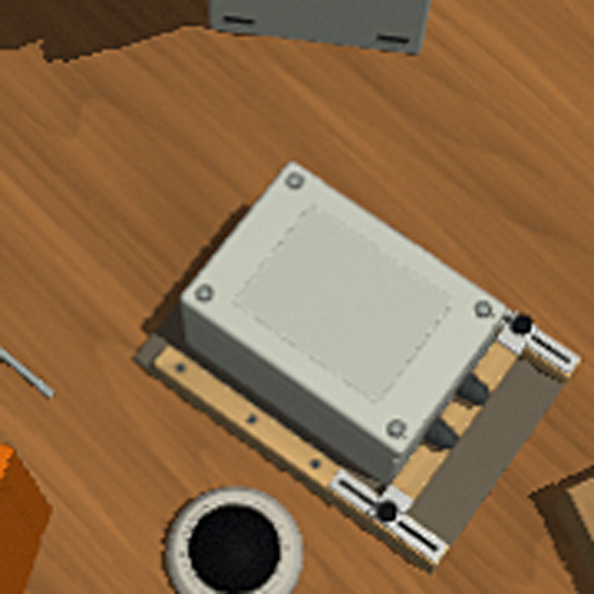

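View pics/t22c.png

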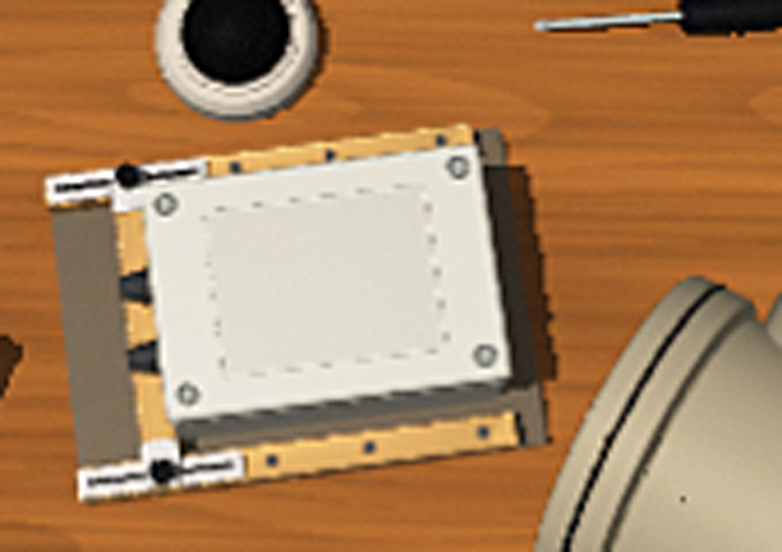

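View pics/top22.png

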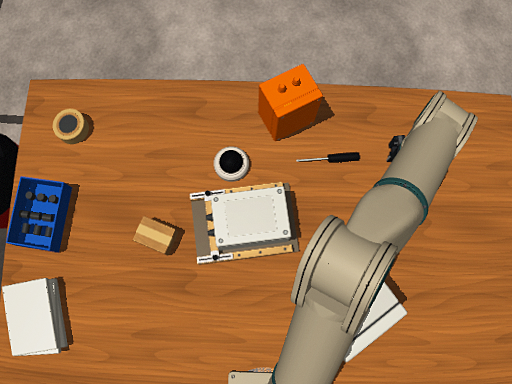

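Run:
```python
from h import *
np.set_printoptions(precision=1,suppress=True)
T=lambda x,y:('top',180+x/4.6-.4,155+y/4.6-.4)
S=lambda x,y:('side',165+x/3.3-.35,100+y/3.3-.35)
m=np.array([544.5,-68]);xc=np.array([-.16,.987]);yc=np.array([-.987,-.16])
c=lambda q:np.array([(q-m)@xc,(q-m)@yc])
for nm,a,b in [('plain far',T(482,144),S(182,302)),('plain near',T(512,378),S(292,162)),('gland near',T(173,421),S(506,308)),('gland far',T(143,185),S(396,459))]:
    X,e=tri(a,b);print(nm,X,round(e,1),'cr',c(X[:2]),'top',c(onz(*a,125)[:2]),'side',c(onz(*b,125)[:2]))
a=cv2.imread('pics/top0.png');b=cv2.imread('pics/top22.png')
d=cv2.absdiff(a,b).max(2)
for n,r in(('dome',(205,140,255,185)),('driver',(290,145,365,168)),('carton',(130,212,185,258))): x0,y0,x1,y1=r;print(n,(d[y0:y1,x0:x1]>60).sum())
```

```text
plain far [607.6 -33.  115.2] 7.1 cr [ 24.5 -67.9] top [ 22.1 -66.9] side [ 30.5 -69.4]
plain near [470.  -54.3 118.7] 2.7 cr [25.4 71.4] top [24.8 71.7] side [28.4 69.3]
gland near [439.1 139.9 119.3] 3.3 cr [222.   70.8] top [220.1  71. ] side [224.1  69.1]
gland far [578.  163.3 115.4] 1.5 cr [223.  -70.1] top [221.7 -68.1] side [224.4 -72.3]
dome 0
driver 222
carton 0
```

```bash
python3 -c "
from h import *
print(ctrl.finish_job())"
```

```text
the job is handed in; nothing more can be done
None
```

The enclosure is lying on its back in the cradle, cover up and against the end-stop bar. I handed the job in at about 31 s of the 64 s allowed.

**What I did:**
- **Lining up:** I pushed the enclosure about 26 mm sideways and turned it about 4° into line with the cradle.
- **Butting:** I slid it upright against the open edge. The force rose to about 6 N with the arm stalled, against about 4 N while sliding. It was leaning no more than about 0.04 rad, and the lateral offset was about 2 mm.
- **Tipping and sliding home:** I pushed the top over at under 5 N. I then pushed the plain end about 65 mm until the arm stalled against the bar at 10–11 N, backed straight off and retreated clear.

**Last checks:**
- In the last pictures it lies flat, cover up. The gland end is about 222 mm from the open edge, square to about 0.5°, and centred to about 1 mm.
- The dome camera and the carton show no change in the top view.
- The screwdriver looks to be in the same place. The picture comparison flagged some changed pixels in its region, which I put down to the enclosure no longer standing beside it but did not check separately.

**What disagreed:**
- When I pushed high, the enclosure leaned forward by up to about 0.08 rad instead of sliding, so the bench gripped it more than the text says. I backed off and pushed lower, with the back of one finger.
- After tipping, its plain end lay about 40 mm outside the edge, not just outside it.
- Two-view heights of the cover came out 6–10 mm below the nominal 125 mm. I put that down to calibration and corner-picking error.
- I could not measure the contact force left on the bar after letting go.

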